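Key the display deck onto its turning shaft

TASK

Put the revolving display stand back together: drop the loose square key upright into the slot of the stand's shaft until it sits on the bottom of the slot, then slide the round deck down over shaft and key, boss up and keyway over the key, until it rests fully home on the shaft's collar, and let go. You must feel for the slot, because nobody knows exactly which way it faces; never force either part, keep the deck off the stand until the key is in, and leave the other things on the counter alone.

Things in the scene. Friction and masses are not known exactly. Their poses are not given: they have to be found in the camera images.
- stand: Fixed motor housing of the stand: round, white, 120 mm across, 30 mm high; small black button on its own -x side. Origin: centre of its underside on the counter, z up. On its axis a steel collar 48 mm across reaches from 30 to 52 mm height (the deck rests on it), then the shaft, 26 mm across, to 82 mm. The motor holds the shaft: it does not turn by hand.
- shaft_top (a point): On the shaft's axis, level with its flat top (82 mm high; rim chamfered 1.5 mm). Axes as the housing's. A slot 11.6 mm wide runs down one side of the shaft, open at top and side, back wall 7.2 mm from the axis. It faces the housing's -x give or take up to 46 degrees: this angle is NOT measured, find it by feel or eye. A key set down beside the slot stands on the shaft's top.
- slot_floor (a point): On the shaft's axis, level with the slot's floor, 32 mm above the counter. Axes as the housing's. From 52 mm height (collar top) down to this floor the slot goes on into the collar as a closed pocket, 11.6 mm wide, from 7.2 to 18.8 mm from the axis, its mouth widened by 2 mm a side over the top 3 mm. In it the key's axis is 13 mm from the shaft's axis, with 0.8 mm play each way.
- key_mid (a point): Centre of the loose key: plain steel bar 10 x 10 mm square, 78 mm long along its z; x, y square to its sides, any side may face the shaft. Foot 39 mm below this point (edges sharp), top 39 mm above (chamfered 1.5 mm). At first it stands in the wooden block, foot 6 mm above the counter. Seated, this point is 71 mm high and the top 28 mm stand above the shaft's top.
- key: The whole key (60 g), described under key_mid; origin at the centre of its foot, z along it.
- key_block: Fixed wooden block, 46 x 46 mm, 36 mm high, with a square hole 13 mm wide and 30 mm deep in which the key stands loosely. Origin at the centre of its underside, z up.
- deck_mid (a point): Centre of the loose deck on its bore's axis, 24 mm above its underside; z up. Wooden plate 130 mm across, 8 mm thick, with an aluminium boss 54 mm across from 8 to 48 mm above the underside; lies boss up. Through bore 27.6 mm across with one keyway, 12 mm wide, reaching 19.5 mm from the axis, facing the deck's own -x. Home on the collar this point is 76 mm high.
- deck: The whole deck (about 350 g), described under deck_mid; origin at the centre of its underside, z up. The bore's and keyway's lower mouth widens by 1 to 1.5 mm a side over the lowest 3 mm. When the deck is home, the key's top shows 10 mm above the boss.
- enamel_cup: Bystander: green and white cup, 64 x 89 mm, 48 mm high. Origin under its centre.
- tape_dispenser: Bystander: black tape dispenser, 38 x 131 mm, 66 mm high. Origin under its centre.
- dough_timer: Bystander: round cream kitchen timer, 64 mm across, 56 mm high. Origin under its centre.
- tea_light: Bystander: tea light, 38 mm across, 15 mm high. Origin under its centre.
Not all that is in view belongs to the job. There is more than one size of the stand; the one meant has the size given above.

How it is judged:
By the outcome, as a careful person would: the job done as asked, in the order asked, and still so for the second after the job is handed in, with the robot touching nothing.
It also fails if it takes over 72 s, if anything falls off the work surface, if the arm or the gripper's body presses on something with over 40 N, if the wrist force passes 120 N, or if a joint passes its speed limit or range.

ROBOT

A 6-joint arm with a two-finger parallel gripper is mounted at the origin on a cart in front of the work surface, level with it; the furniture and walls round the work are solid. World frame = base frame: x ahead of the robot, y to its left, z up, the work surface at z = 0. Lengths are in m, angles in degrees, forces in N, time in s.
With the tool pointing down it reaches from about 0.3 to 0.75 m from the base axis. Payload 8.5 kg.
Tool frame: the origin (TCP) lies midway between the tips of the shut fingers; the grasp point (between the pads) lies 19 mm behind it (env.grip_depth is the distance from the TCP to the grasp point, in m); y points along the fingers, x is the direction in which the jaws open and shut, and the axes are right-handed (so a half turn about y gives the same grasp; the last joint's range is limited). The gripper opens to 85 mm and grips with 20 to 120 N. Pads are 22 mm wide; open, the fingers measure 114 mm over their backs; the gripper's body (76 mm by 85 mm) begins 54 mm behind the grasp point. The pads swing forward as they close: fully open they stand 13 mm farther back than shut.
Start: joints at [-79.658, 21.807, 74.336, -0, 83.858, -12.336], TCP at [0.212, -0.507, 0.207] pointing down, gripper open.
Joint ranges: [-178.18, 178.18], [-50.72, 133.34], [12.68, 142.11], [-81.47, 261.47], [9.98, 163.14], [-165.26, 165.26]. Speed limits (degrees/s): [136.94, 136.94, 180, 180, 180, 180].

INTERFACE

Orientations are given as a 3x3 rotation matrix whose columns are the frame's x, y, z axes.
In Python, from rig import env gives the robot as it stands.
- The arm moves only by the shell command python3 -m inch 'ROWS' [FORCE]. ROWS is JSON, a list that holds one entry, the list of rows, each a list of 7 numbers: the gripper command: -1 is shut, 1 is fully open, values between are in proportion, then the shift along the world's x, y, z in cm, then the turn, a rotation vector about the world's x, y, z in degrees. In form: [[[grip, dx, dy, dz, rx, ry, rz], ...]]. A call has 1 to 20 rows; each row is the pose to reach, as a shift and turn from the pose commanded when the call began; what a row does not reach only later rows make up. A row lasts 1/8 s, in which the tool goes at most 62.5 mm and 10.7 degrees, less where a joint would pass 70% of its speed; a pose out of reach is approached as far as the arm can. A call with a gripper value outside its range is refused whole. The fingers move at their own pace and stop on an object; FORCE is the grip in N (left out, the last holds). Time passes only in rows, so rows that repeat a pose let the fingers close. It gives the time, the measured TCP pose, the force and the opening at its end, in the units of the state.
- env.observe(): the state, without advancing time (a new reading comes with each control period).
- env.get_image(name): name is "scene" or "top" or "wrist"; returns a dict with "frame" (400x640x3 uint8, red, green, blue), "mtx" (3x3 intrinsics, pixels), "rvec" (rotation vector, rad) and "tvec" (3), from world to camera coordinates, as OpenCV has them. Camera axes: x right, y down, z forward; pixel columns grow to the right and rows downward; lengths in m; the calibration is good to about 2 mm. A picture is of the moment at which its call begins. There is no depth.
- env.close_job(): hands the job in, once; it reports no verdict.
The state is a dict: "time_s": time; "q": joint angles; "qvel": joint speeds; "joint_efforts": joint torques, N m; "position": TCP position; "tool_rot": TCP orientation; "ft_force": force on the tool from outside, world axes, zero at the start; "wrist_torque": the same for the moment, N m; "grip_width": finger opening in m.
Only numpy, scipy, OpenCV 4.12 (cv2) and the standard library are available. Lean on these libraries where they do the work, as an engineer would, in place of code of your own. Each camera call takes 0.05 s, during which the arm holds its last target.

## Working session

There is one attempt and no reset: what is moved stays moved. The work goes in short steps, Python scripts to look and compute and a shell command to move; the robot and the scene stay as the last step left them, time stands still between calls to the robot, and variables do not carry over. Pictures are saved under pics/ and viewed, and the job is handed in when it is done.

```bash
ls; mkdir -p pics
python3 - <<'E'
from rig import env
import cv2
for n in ["scene","top","wrist"]:
    d=env.get_image(n)
    cv2.imwrite(f"pics/{n}0.png",d["frame"][:,:,::-1])
    print(n,d["mtx"].tolist(),d["rvec"],d["tvec"])
o=env.observe();print(o)
E
```

```text
pics
scene [[369.2569504403571, 0.0, 321.8663012498995], [0.0, 369.2569504403571, 200.6414288657954], [0.0, 0.0, 1.0]] [ 1.08323283 -2.13391771  1.2275246 ] [0.27958046 0.30833696 0.80207736]
top [[456.878677087548, 0.0, 325.0910121477848], [0.0, 456.878677087548, 200.2641585815112], [0.0, 0.0, 1.0]] [ 2.18732143 -2.14058742  0.13618011] [-0.07809257  0.56548469  1.16760247]
wrist [[337.02300621682986, 0.0, 318.45361563452775], [0.0, 337.02300621682986, 195.3982226103055], [0.0, 0.0, 1.0]] [-2.41898198  1.61252915  0.22379673] [-0.54890493 -0.03475926  0.3795968 ]
{'time_s': 0.15, 'q': array([-7.96595846e+01,  2.18338548e+01,  7.43725357e+01, -1.65024657e-03,
        8.38581433e+01, -1.23355004e+01]), 'qvel': array([-0.01070786, -0.05592482, -0.13632224, -0.02625386,  0.01935225,
        0.10201592]), 'joint_efforts': array([ 3.19916660e-03, -4.48627782e+01, -2.31341046e+01, -1.26841537e-04,
        3.84443105e-03,  1.90448804e-05]), 'position': array([ 0.21198163, -0.50723553,  0.20635059]), 'tool_rot': array([[ 3.85520952e-01, -2.30343212e-04,  9.22699053e-01],
       [-9.22698418e-01,  1.10289374e-03,  3.85520962e-01],
       [-1.10644115e-03, -9.99999365e-01,  2.12651327e-04]]), 'ft_force': array([-0.02707549, -0.25336966,  0.12600419]), 'wrist_torque': array([ 0.02498325,  0.00075639, -0.04694763]), 'grip_width': 0.0856259635487378}
```

View pics/scene0.png

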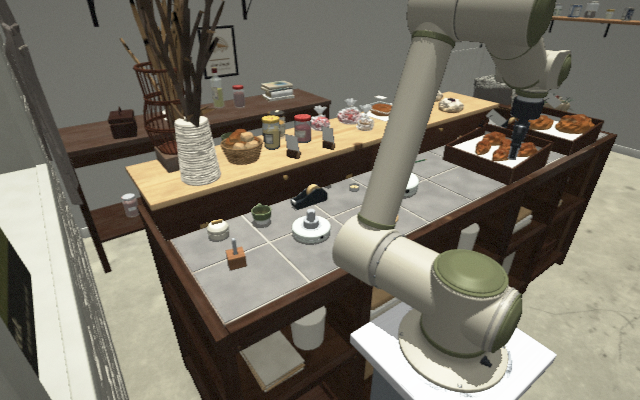

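View pics/top0.png

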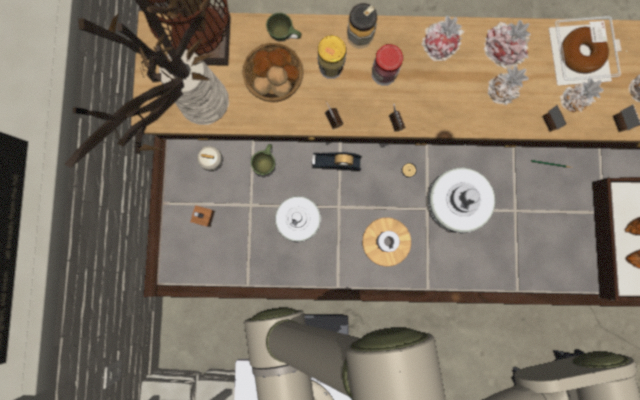

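View pics/wrist0.png

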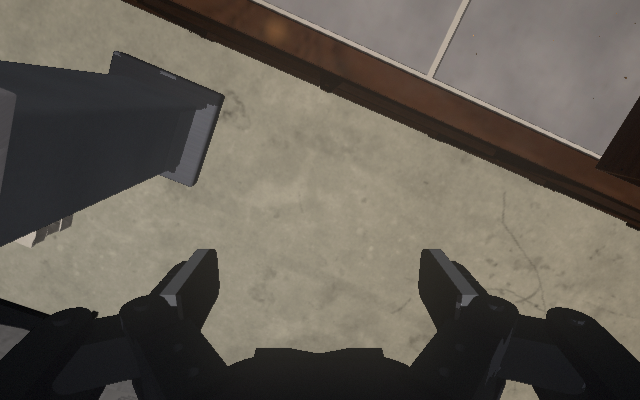

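The top view shows the block with the key at about (202,215), stands at (298,219) and (462,200, apparently larger), and the deck at (387,242). The bystanders are along the top row. Next I'll enlarge and measure.

```bash
cat > h.py <<'E'
from rig import env
import cv2, numpy as np
def cam(n):
    d=env.get_image(n); R=cv2.Rodrigues(np.array(d["rvec"],float))[0]
    return d["frame"],np.array(d["mtx"]),R,np.array(d["tvec"],float).ravel()
def cast(c,uv,z):
    _,K,R,t=c; o=-R.T@t; r=R.T@np.linalg.solve(K,[uv[0],uv[1],1.]); return o+r*(z-o[2])/r[2]
def proj(c,p):
    _,K,R,t=c; q=K@(R@np.array(p,float)+t); return q[:2]/q[2]
def crop(c,name,x0,y0,x1,y1,s):
    im=c[0][y0:y1,x0:x1,::-1]; cv2.imwrite(name,cv2.resize(im,None,fx=s,fy=s,interpolation=cv2.INTER_CUBIC))
E
python3 - <<'E'
from h import *
c=cam("top"); print("cam",-c[2].T@c[3])
for n,uv,z in [("block",(202,216),.036),("stand",(298,219),.03),("big",(462,200),.03),("deck",(387,242),.008)]:
    print(n,cast(c,uv,z).round(4))
for n,a,b,z in [("stand",(276,219),(320,219),.03),("big",(430,200),(494,200),.03),("deck",(362,242),(411,242),.008)]:
    print(n,"diam",np.linalg.norm(cast(c,a,z)-cast(c,b,z)).round(4))
crop(c,"pics/t1.png",180,140,420,280,3.3)
s=cam("scene"); crop(s,"pics/s1.png",200,160,440,280,3.3)
E
```

```text
cam [ 0.42540977 -0.05826362  1.22670241]
block [0.5184 0.2542 0.036 ]
stand [0.5164 0.0041 0.03  ]
big [ 0.5762 -0.4279  0.03  ]
deck [ 0.4619 -0.2331  0.008 ]
stand diam 0.1154
big diam 0.1697
deck diam 0.1305
```

View pics/t1.png

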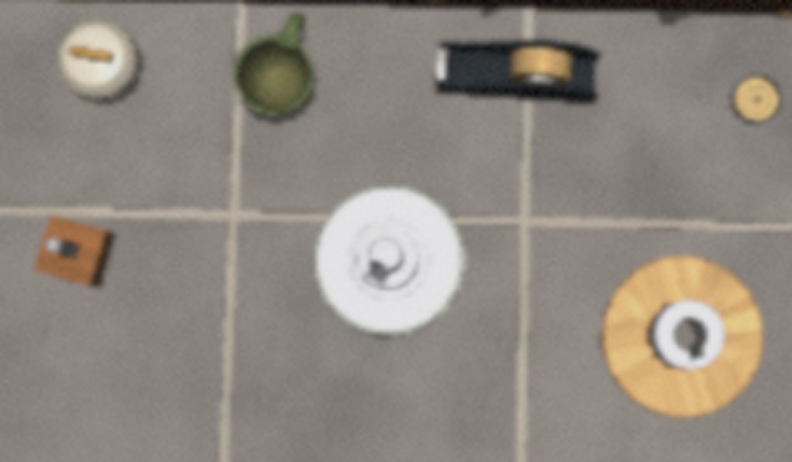

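View pics/s1.png

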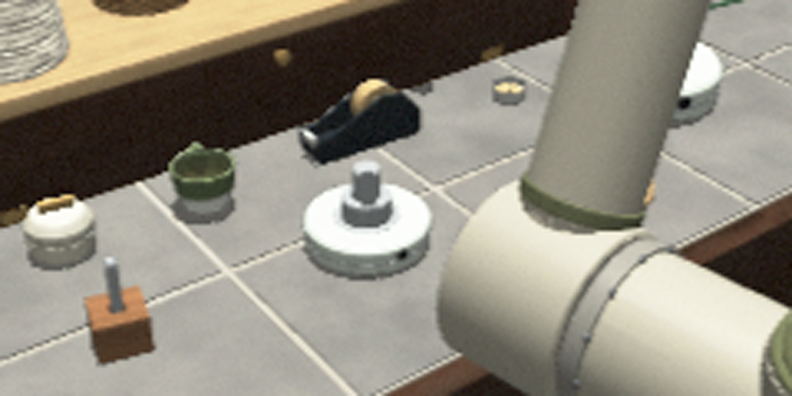

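The target stand is the left one, 115–120 mm across against 170 mm for the other. Its slot shows dark at crop (375,268), toward -x/+y. The deck's keyway shows at crop (697,352). Next I'll measure in more detail.

Run:
```python
from h import *
o=env.observe(); T=o["tool_rot"]; p=o["position"]
c=cam("wrist"); C=-c[2].T@c[3]
print("cam in tool",T.T@(C-p),"axis fwd tool",T.T@c[2][2],"x",T.T@c[2][0])
# top masks
c=cam("top");f=c[0]
hsv=cv2.cvtColor(f,cv2.COLOR_RGB2HSV)
def blob(m,x0,y0,x1,y1):
    mm=np.zeros_like(m);mm[y0:y1,x0:x1]=m[y0:y1,x0:x1]
    cs,_=cv2.findContours(mm,cv2.RETR_EXTERNAL,cv2.CHAIN_APPROX_NONE)
    return max(cs,key=cv2.contourArea)
w=((hsv[...,2]>185)&(hsv[...,1]<50)).astype(np.uint8)
k=blob(w,265,185,330,250);print(cv2.fitEllipse(k));e=cv2.fitEllipse(k);print("stand",cast(c,e[0],.03))
wood=((hsv[...,1]>80)).astype(np.uint8)
k=blob(wood,350,210,420,270);e=cv2.fitEllipse(k);print(e,"deck",cast(c,e[0],.008))
k=blob(wood,185,200,220,230);e=cv2.minAreaRect(k);print(e,"block",cast(c,e[0],.03))
```

```text
cam in tool [-0.0002191  -0.1675589   0.06817363] axis fwd tool [-0.00097006  0.96291578 -0.2698004 ] x [ 9.99999025e-01  6.63027160e-04 -1.22914600e-03]
((297.4288024902344, 218.19967651367188), (42.53255081176758, 43.115299224853516), 83.48495483398438)
stand [0.51849468 0.00568821 0.03      ]
((386.2986145019531, 241.5494384765625), (47.594322204589844, 48.18809509277344), 123.99836730957031) deck [ 0.4630979 -0.2311932  0.008    ]
((201.67649841308594, 215.79415893554688), (19.645381927490234, 17.70509910583496), 14.03624439239502) block [0.51935098 0.25663539 0.03      ]
```

```bash
python3 -m inch '[[[1,3,5,1,0,0,0],[1,30.8,51.3,-3.7,0,0,-22.7],[1,30.8,51.3,-3.7,0,0,-22.7],[1,30.8,51.3,-3.7,0,0,-22.7],[1,30.8,51.3,-3.7,0,0,-22.7],[1,30.8,51.3,-3.7,0,0,-22.7],[1,30.8,51.3,-3.7,0,0,-22.7],[1,30.8,51.3,-3.7,0,0,-22.7],[1,30.8,51.3,-3.7,0,0,-22.7],[1,30.8,51.3,-3.7,0,0,-22.7],[1,30.8,51.3,-3.7,0,0,-22.7],[1,30.8,51.3,-3.7,0,0,-22.7],[1,30.8,51.3,-3.7,0,0,-22.7]]]'
python3 - <<'E'
from h import *
c=cam("wrist");cv2.imwrite("pics/w1.png",c[0][:,:,::-1]);np.savez("w1.npz",f=c[0],K=c[1],R=c[2],t=c[3])
crop(c,"pics/w1c.png",210,90,430,250,3.6)
print(env.observe()["tool_rot"].round(4).tolist())
E
```

```text
time_s: 1.98
position: [0.5197, 0.0045, 0.17]
tool_rot: [[-0.002, 0.0, 1.0], [-1.0, -0.0, -0.002], [0.0, -1.0, 0.0]]
ft_force: [-0.2, 0.4, -0.3]
grip_width: 0.085
[[-0.0021, 0.0002, 1.0], [-1.0, -0.0001, -0.0021], [0.0001, -1.0, 0.0002]]
```

View pics/w1.png

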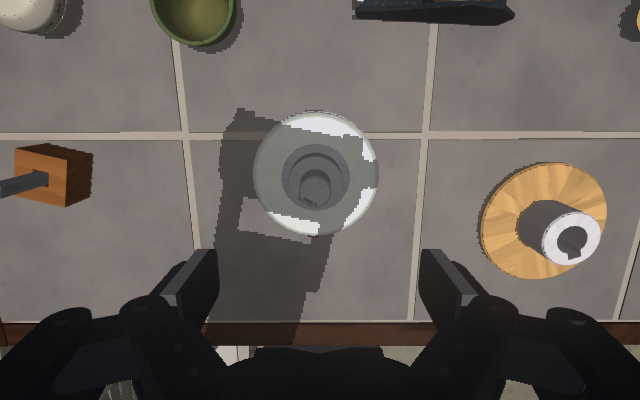

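View pics/w1c.png

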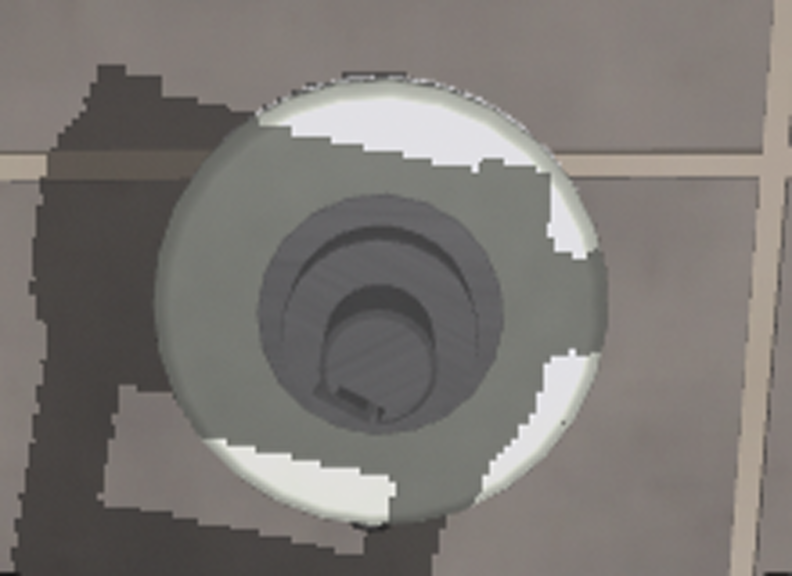

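The stand is centred at about (316,175). The shaft top is at crop (378,365) and the slot opens toward image down-left. I'll zoom in with more contrast.

Run:
```python
from h import *
d=np.load("w1.npz");f=d["f"][165:215,285:345,::-1].astype(float)
f=np.clip((f-20)*2.2,0,255).astype(np.uint8)
f=cv2.resize(f,None,fx=12,fy=12,interpolation=cv2.INTER_NEAREST)
for i in range(0,60,10): cv2.putText(f,str(285+i),(i*12,10),0,.4,(0,255,255))
for i in range(0,50,10): cv2.putText(f,str(165+i),(0,i*12+10),0,.4,(0,255,255))
cv2.imwrite("pics/w1z.png",f)
```

```text
(no output)
```

View pics/w1z.png

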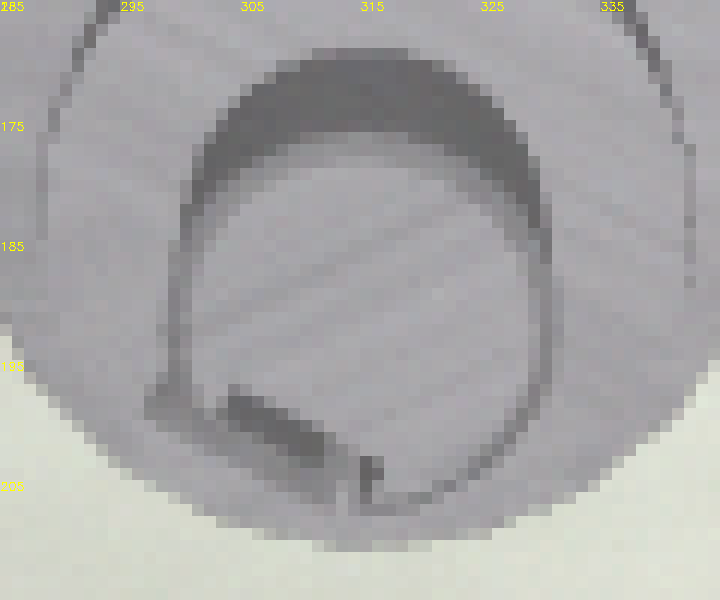

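Run:
```python
from h import *
d=np.load("w1.npz");c=(d["f"],d["K"],d["R"],d["t"])
z=.082
P=lambda u,v:cast(c,(u,v),z)[:2]
print("flat diam",P(300.8,190)-P(329.3,190),P(315,178.3)-P(315,206))
sc=P(315.0,192.2);print("centre shaft",sc)
a=P(305,197.1);b=P(315,202.9);dd=b-a;n=np.array([dd[1],-dd[0]]);n/=np.linalg.norm(n)
if n[0]>0:n=-n
print("edge",a,b,"normal",n,"deg",np.degrees(np.arctan2(n[1],-n[0])),"dist",(a-sc)@n,(b-sc)@n)
# housing ellipse: bright + shaded; collar circle etc
for r,zz,nm in [(.06,.03,"housing"),(.024,.052,"collar"),(.0115,.082,"shaft flat")]:
    th=np.radians([0,90,180,270]);print(nm,[proj(c,(sc[0]+r*np.cos(t),sc[1]+r*np.sin(t),zz)).round(1).tolist() for t in th])
# button
bt=cast(c,(312,236),.015);print("button approx",bt)
# key top in view (partial), deck
# top camera checks
t=cam("top");print("top proj shaft",proj(t,(*sc,.082)),"housing ctr",proj(t,(*sc,.03)))
```

```text
flat diam [6.67692944e-05 2.23494555e-02] [ 0.02254165 -0.00013391]
centre shaft [0.51878131 0.00758129]
edge [0.51480115 0.01549354] [0.50999632 0.00763348] normal [-0.85321132  0.52156538] deg 31.43731258074892 dist 0.0075226712187236935 0.0075226712187236935
housing [[315.2, 111.5], [251.4, 177.9], [315.9, 237.4], [379.8, 177.5]]
collar [[315.2, 155.8], [287.8, 183.3], [315.5, 209.4], [342.9, 183.1]]
shaft flat [[314.9, 177.9], [300.4, 192.2], [315.1, 206.2], [329.6, 192.2]]
button approx [0.45401162 0.01176159 0.015     ]
top proj shaft [295.61673782 216.43881767] housing ctr [296.71039189 218.07506144]
```

```bash
python3 -m inch '[[[1,0,25,0,0,0,0],[1,0,25,0,0,0,0],[1,0,25,0,0,0,0],[1,0,25,0,0,0,0],[1,0,25,0,0,0,0],[1,0,25,0,0,0,0]]]'
python3 - <<'E'
from h import *
c=cam("wrist");np.savez("w2.npz",f=c[0],K=c[1],R=c[2],t=c[3])
crop(c,"pics/w2.png",220,90,420,240,4)
E
```

```text
time_s: 2.82
position: [0.5201, 0.2547, 0.1698]
tool_rot: [[-0.001, -0.0, 1.0], [-1.0, -0.0, -0.001], [0.0, -1.0, -0.0]]
ft_force: [0.1, -0.4, -0.1]
grip_width: 0.0853
```

View pics/w2.png

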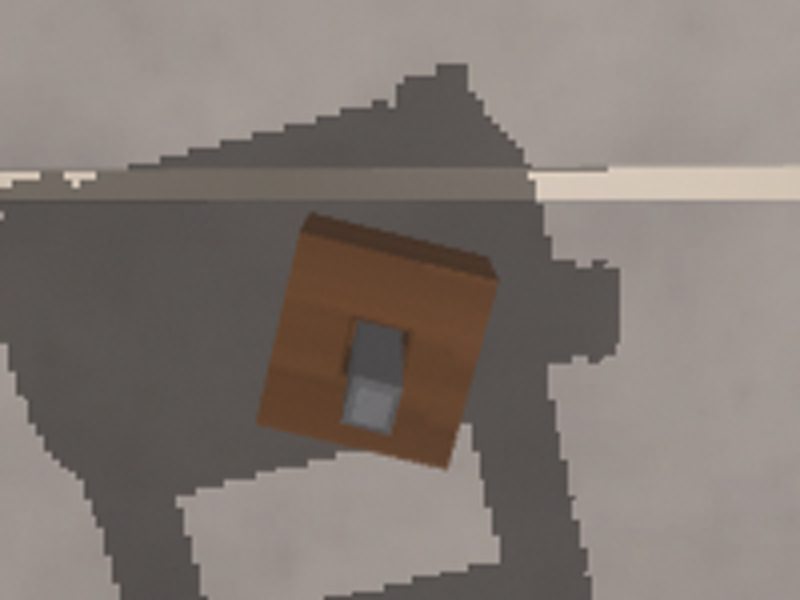

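The block top's corners are at crop (302,233), (497,280), (447,468) and (258,424). The key top's corners are at about (351,372), (404,386), (391,433) and (341,420).

Run:
```python
from h import *
d=np.load("w2.npz");c=(d["f"],d["K"],d["R"],d["t"])
g=lambda l,z:np.array([cast(c,(220+u/4,90+v/4),z)[:2] for u,v in l])
B=g([(302,233),(497,280),(447,468),(258,424)],.036);K=g([(351,372),(404,386),(391,433),(341,420)],.083)
for n,Q in (("block",B),("key",K)):
    e=np.roll(Q,-1,0)-Q
    print(n,Q.mean(0),"sides",np.linalg.norm(e,axis=1),"ang",np.degrees(np.arctan2(e[:,1],e[:,0]))%90)
o=env.observe();print(o["position"],o["tool_rot"][:,0])
f=d["f"][165:205,295:330,::-1];cv2.imwrite("pics/w2z.png",cv2.resize(f,None,fx=14,fy=14,interpolation=cv2.INTER_NEAREST))
```

```text
block [0.51993621 0.25912622] sides [0.04504471 0.04576027 0.04530348 0.04569712] ang [76.28284751 76.22731872 76.20173922 75.90285134]
key [0.52066319 0.25932712] sides [0.01065958 0.00985033 0.01014579 0.00988044] ang [74.66035652 74.97278601 74.73913966 77.95311146]
[0.52025752 0.25417412 0.16986872] [-1.92221030e-03 -9.99998088e-01  3.58436974e-04]
```

View pics/w2z.png

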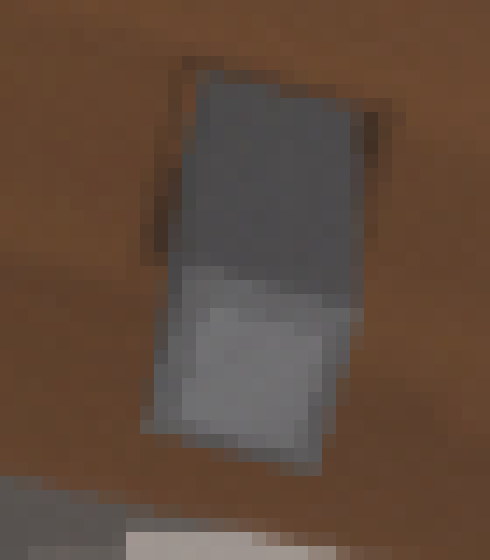

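```bash
python3 -m inch '[[[1,0.05,0.5,0,0,0,-14],[1,0.05,0.5,0,0,0,-14],[1,0.05,0.5,-5,0,0,-14],[1,0.05,0.5,-9,0,0,-14],[1,0.05,0.5,-11,0,0,-14],[1,0.05,0.5,-11,0,0,-14],[1,0.05,0.5,-11,0,0,-14],[0.2,0.05,0.5,-11,0,0,-14],[-0.4,0.05,0.5,-11,0,0,-14],[-0.4,0.05,0.5,-11,0,0,-14],[-0.4,0.05,0.5,-11,0,0,-14]]]' 40
python3 - <<'E'
from h import *
c=cam("wrist");np.savez("w3.npz",f=c[0],K=c[1],R=c[2],t=c[3])
cv2.imwrite("pics/w3.png",c[0][:,:,::-1])
E
```

```text
time_s: 4.25
position: [0.5206, 0.2606, 0.0599]
tool_rot: [[-0.242, 0.0, 0.97], [-0.97, 0.0, -0.242], [-0.0, -1.0, 0.0]]
ft_force: [-0.3, -0.1, 1.0]
grip_width: 0.026
```

View pics/w3.png

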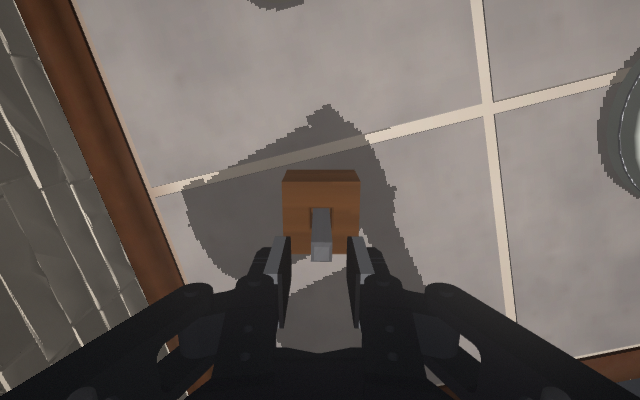

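The block hole and key sit between the open pads. The key top is at (321,253) and the pads at x≈285 and 352. Before closing I'll check the centring across the pad width.

Run:
```python
from h import *
d=np.load("w3.npz");c=(d["f"],d["K"],d["R"],d["t"])
o=env.observe();p=o["position"];T=o["tool_rot"]
print("axis at .084 ->",proj(c,(p[0],p[1],.084)))
q=cast(c,(321.5,252.5),.084);print("key top in tool xz mm",(T.T@(q-[p[0],p[1],.084]))*1e3)
f=d["f"][200:270,280:360,::-1];cv2.imwrite("pics/w3z.png",cv2.resize(f,None,fx=9,fy=8,interpolation=cv2.INTER_NEAREST))
```

```text
axis at .084 -> [318.88503896 253.04885867]
key top in tool xz mm [ 1.21432932e+00 -2.41440409e-05  2.77217526e-01]
```

View pics/w3z.png

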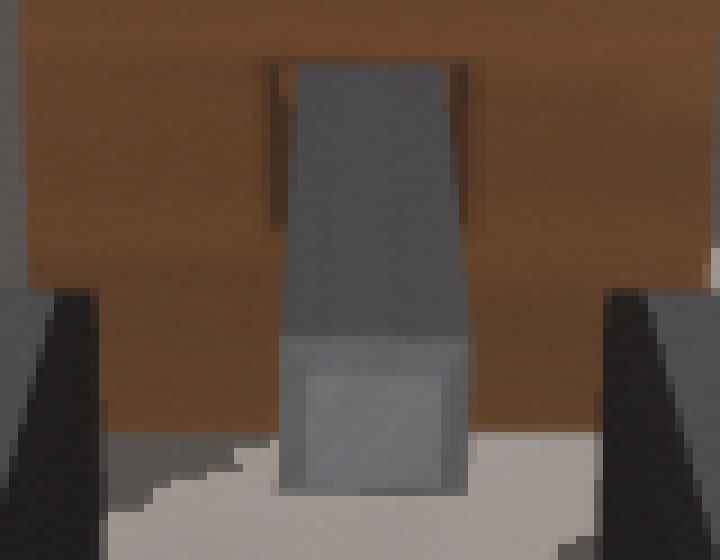

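```bash
python3 -m inch '[[[-0.4,-0.03,-0.1,0,0,0,0],[-0.7,-0.03,-0.1,0,0,0,0],[-1,-0.03,-0.1,0,0,0,0],[-1,-0.03,-0.1,0,0,0,0],[-1,-0.03,-0.1,0,0,0,0]]]' 60
python3 - <<'E'
from h import *
c=cam("wrist");np.savez("w4.npz",f=c[0],K=c[1],R=c[2],t=c[3])
crop(c,"pics/w4.png",240,150,400,270,5)
o=env.observe();print(o["grip_width"],o["ft_force"],o["wrist_torque"])
E
```

```text
time_s: 4.92
position: [0.5203, 0.2595, 0.0598]
tool_rot: [[-0.242, 0.0, 0.97], [-0.97, -0.0, -0.242], [0.0, -1.0, 0.0]]
ft_force: [0.1, -0.1, 0.5]
grip_width: 0.0003
-4.9544996829989794e-05 [ 0.36024711  0.02796226 -0.05638346] [-0.02239379  0.02018604 -0.00313268]
```

View pics/w4.png

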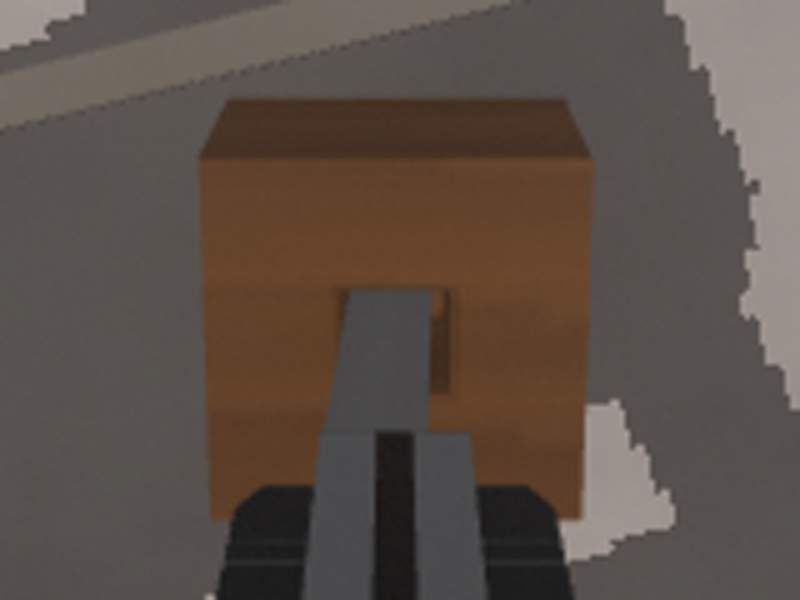

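The fingers shut to 0, so the key is not between the pads. It looks to be behind the shut fingers, leaning. I'll work out where the pads really are.

Run:
```python
from h import *
d=np.load("w4.npz");c=(d["f"],d["K"],d["R"],d["t"])
o=env.observe();p=o["position"];T=o["tool_rot"]
for y in (0,-.01,-.019,-.03):
  for z in (.011,0,-.011):
    print("along",y,"toolz",z,proj(c,p+T@np.array([0,y,z])).round(1), "crop",((proj(c,p+T@np.array([0,y,z]))-[240,150])*5).round())
cv2.imwrite("pics/w4f.png",c[0][:,:,::-1])
t=cam("top");crop(t,"pics/t4.png",150,150,270,260,6)
s=cam("scene");crop(s,"pics/s4.png",180,150,330,280,5)
```

```text
along 0 toolz 0.011 [318.8 213.9] crop [394. 320.]
along 0 toolz 0 [318.8 233.5] crop [394. 417.]
along 0 toolz -0.011 [318.9 252.4] crop [394. 512.]
along -0.01 toolz 0.011 [318.8 220.4] crop [394. 352.]
along -0.01 toolz 0 [318.9 241. ] crop [394. 455.]
along -0.01 toolz -0.011 [318.9 260.8] crop [394. 554.]
along -0.019 toolz 0.011 [318.8 227. ] crop [394. 385.]
along -0.019 toolz 0 [318.9 248.5] crop [394. 492.]
along -0.019 toolz -0.011 [318.9 269.2] crop [394. 596.]
along -0.03 toolz 0.011 [318.8 236. ] crop [394. 430.]
along -0.03 toolz 0 [318.9 258.9] crop [394. 544.]
along -0.03 toolz -0.011 [318.9 280.8] crop [394. 654.]
```

View pics/w4f.png

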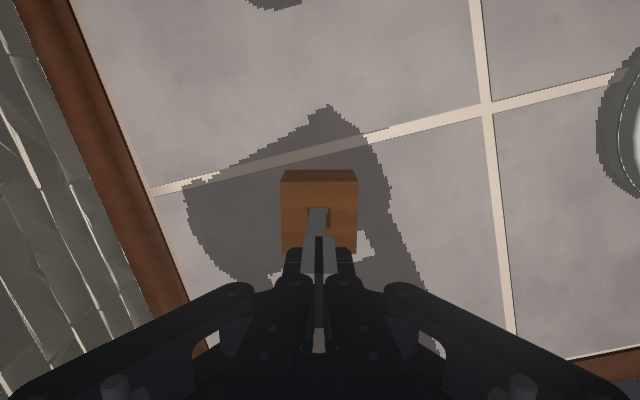

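View pics/s4.png

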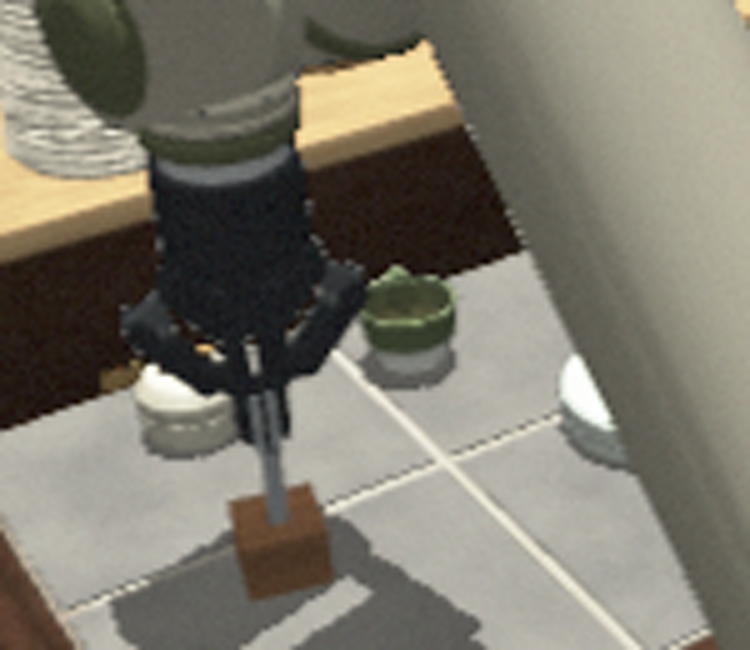

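View pics/t4.png

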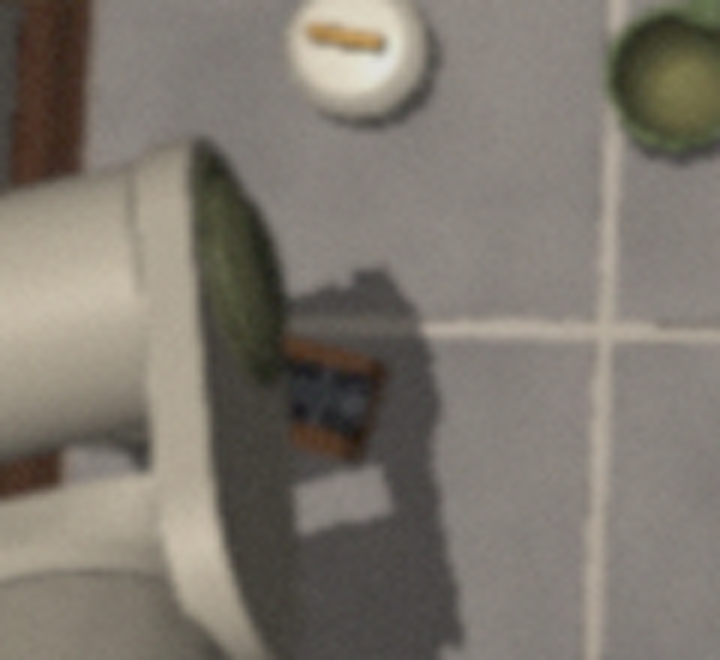

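Run:
```python
from h import *
s=cam("scene");o=env.observe();p=o["position"]
for z in (.036,.06,.07,.084,.09,.1,.12):
    print(z,((proj(s,(p[0],p[1],z))-[180,150])*5).round())
f=s[0][190:265,215:255,::-1].astype(float);f=np.clip(f*1.6,0,255).astype(np.uint8)
cv2.imwrite("pics/s4z.png",cv2.resize(f,None,fx=8,fy=8,interpolation=cv2.INTER_NEAREST))
for z in (.036,.06,.084,.1):print(z,((proj(s,(p[0],p[1],z))-[215,190])*8).round())
```

```text
0.036 [277. 512.]
0.06 [272. 477.]
0.07 [270. 462.]
0.084 [266. 441.]
0.09 [265. 432.]
0.1 [263. 417.]
0.12 [258. 385.]
0.036 [163. 499.]
0.06 [155. 443.]
0.084 [146. 386.]
0.1 [141. 346.]
```

View pics/s4z.png

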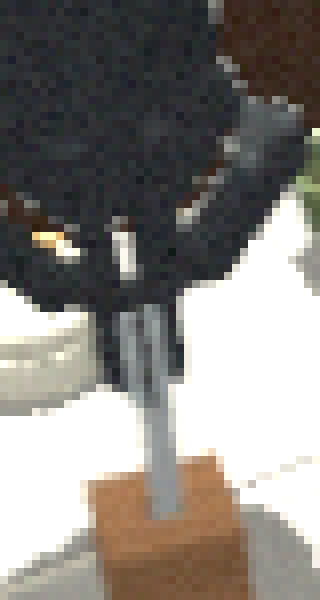

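```bash
python3 -m inch '[[[-0.7,0,0,0,0,0,0],[-0.7,0,0,2,0,0,0],[-0.7,0,0,5,0,0,0],[-0.7,0,0,5,0,0,0]]]'
python3 - <<'E'
from h import *
c=cam("wrist");np.savez("w5.npz",f=c[0],K=c[1],R=c[2],t=c[3])
crop(c,"pics/w5.png",240,150,400,270,5)
s=cam("scene");f=s[0][170:265,205:265,::-1].astype(float);f=np.clip(f*1.5,0,255).astype(np.uint8)
cv2.imwrite("pics/s5z.png",cv2.resize(f,None,fx=6.2,fy=6.2,interpolation=cv2.INTER_NEAREST))
o=env.observe();p=o["position"];T=o["tool_rot"];print(p,o["grip_width"])
for y in (0,-.01,-.02,-.03,-.04):
  print(y,"scene back face",((proj(s,p+T@np.array([0,y,-.011]))-[205,170])*6.2).round(),"wrist front",((proj(c,p+T@np.array([0,y,.011]))-[240,150])*5).round(),"wrist back",((proj(c,p+T@np.array([0,y,-.011]))-[240,150])*5).round())
E
```

```text
time_s: 5.62
position: [0.5213, 0.2598, 0.1118]
tool_rot: [[-0.242, 0.004, 0.97], [-0.97, 0.001, -0.242], [-0.002, -1.0, 0.004]]
ft_force: [0.9, -0.1, 0.1]
grip_width: 0.0128
[0.52001362 0.25947424 0.10946024] 0.01262060359869692
0 scene back face [174. 388.] wrist front [400. 322.] wrist back [400. 512.]
-0.01 scene back face [171. 369.] wrist front [401. 354.] wrist back [401. 553.]
-0.02 scene back face [168. 349.] wrist front [401. 390.] wrist back [401. 599.]
-0.03 scene back face [165. 329.] wrist front [401. 430.] wrist back [401. 651.]
-0.04 scene back face [162. 309.] wrist front [401. 476.] wrist back [401. 709.]
```

View pics/w5.png

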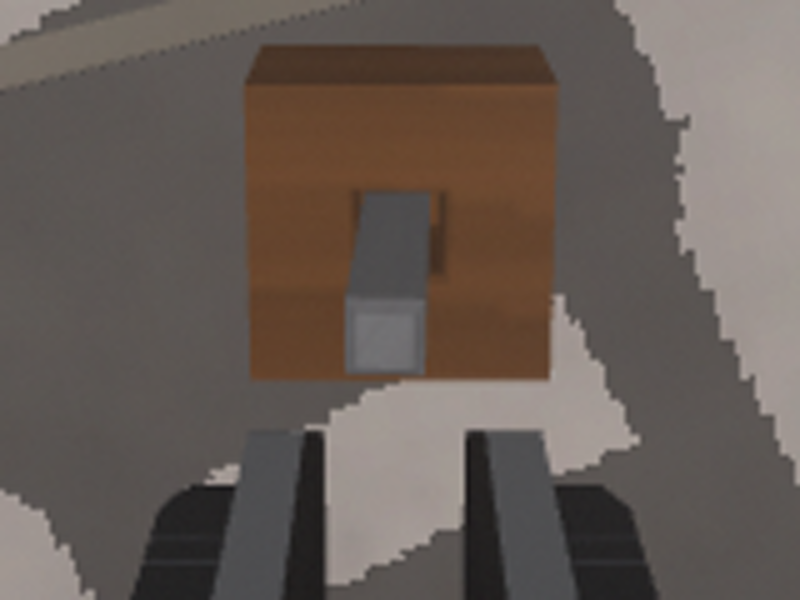

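View pics/s5z.png

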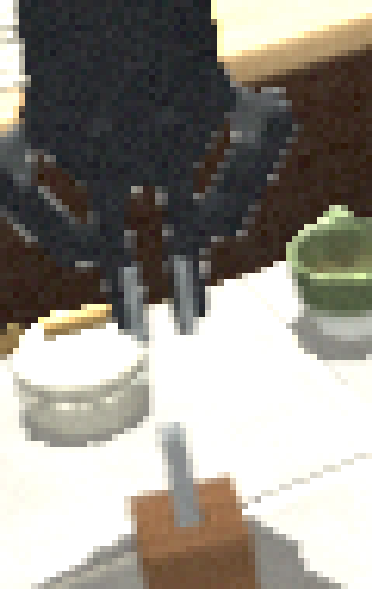

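Both views put the real fingertips about 27 mm behind the reported TCP: the scene tip is at row ≈335 where the TCP would be at 388, and wrist row 431 agrees. So the fingers closed just above the key. The key itself is undisturbed in its hole. I'll go lower and grip again.

```bash
python3 -c "
from rig import env;print(env.grip_depth)"; python3 -m inch '[[[-0.3,0.03,0.1,0,0,0,0],[-0.3,0.03,0.1,0,0,0,0],[-0.3,0.03,0.1,-3,0,0,0],[-0.3,0.03,0.1,-6,0,0,0],[-0.3,0.03,0.1,-7.6,0,0,0],[-0.3,0.03,0.1,-7.6,0,0,0],[-0.6,0.03,0.1,-7.6,0,0,0],[-1,0.03,0.1,-7.6,0,0,0],[-1,0.03,0.1,-7.6,0,0,0],[-1,0.03,0.1,-7.6,0,0,0]]]' 60
python3 - <<'E'
from h import *
c=cam("wrist");np.savez("w6.npz",f=c[0],K=c[1],R=c[2],t=c[3])
crop(c,"pics/w6.png",240,150,400,270,5)
s=cam("scene");f=s[0][170:265,205:265,::-1].astype(float);f=np.clip(f*1.5,0,255).astype(np.uint8)
cv2.imwrite("pics/s6z.png",cv2.resize(f,None,fx=6.2,fy=6.2,interpolation=cv2.INTER_NEAREST))
E
```

```text
0.0187
time_s: 6.98
position: [0.5212, 0.2608, 0.035]
tool_rot: [[-0.242, 0.002, 0.97], [-0.97, 0.001, -0.242], [-0.001, -1.0, 0.002]]
ft_force: [-0.1, 0.9, 6.0]
grip_width: 0.0086
```

View pics/w6.png

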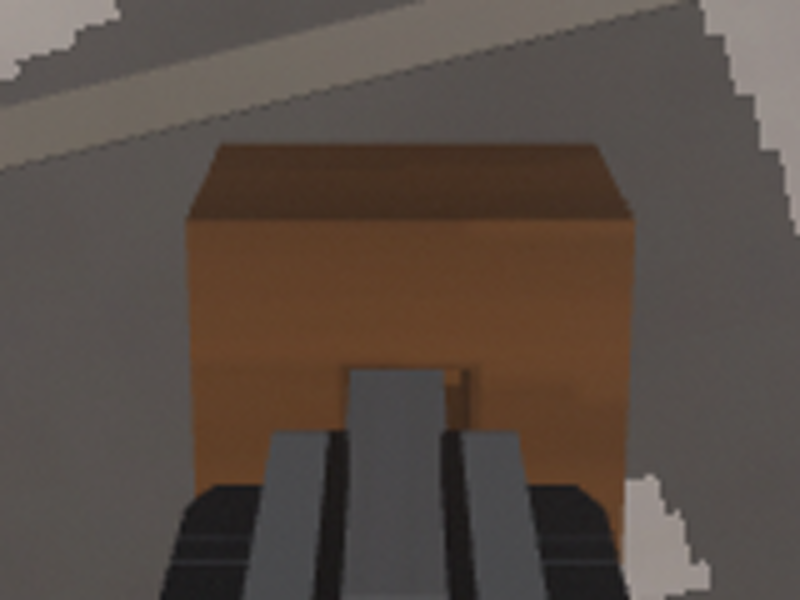

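View pics/s6z.png

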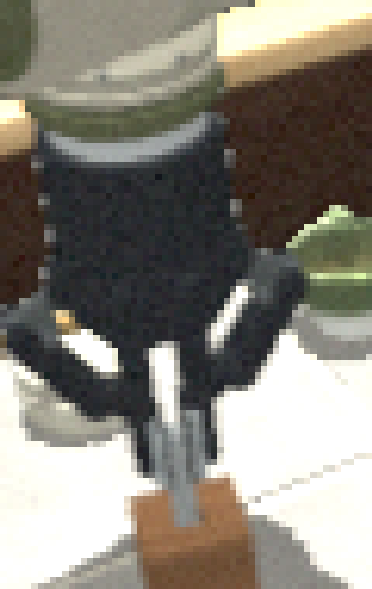

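The key is gripped flush between the pads (crop x 345–445, parallel). I'll lift it, carry it over the slot and turn it by -17.4°.

```bash
python3 -m inch '[[[-1,0,0,2,0,0,0],[-1,0,0,5,0,0,0],[-1,0,0,9,0,0,0],[-1,0,0,10.5,0,0,0],[-1,-1.3,-6,10.5,0,0,-6],[-1,-1.3,-12,10.5,0,0,-12],[-1,-1.3,-18,10.5,0,0,-17.4],[-1,-1.3,-23,10.5,0,0,-17.4],[-1,-1.3,-24.6,10.5,0,0,-17.4],[-1,-1.3,-24.6,10.5,0,0,-17.4],[-1,-1.3,-24.6,10.5,0,0,-17.4]]]'
python3 - <<'E'
from h import *
c=cam("wrist");np.savez("w7.npz",f=c[0],K=c[1],R=c[2],t=c[3])
crop(c,"pics/w7.png",240,130,400,250,5)
o=env.observe();print(o["position"],o["tool_rot"].round(4).tolist(),o["grip_width"])
E
```

```text
time_s: 8.45
position: [0.5074, 0.0158, 0.1386]
tool_rot: [[-0.52, -0.001, 0.854], [-0.854, 0.0, -0.52], [-0.0, -1.0, -0.001]]
ft_force: [-0.3, 0.0, -0.9]
grip_width: 0.0085
[0.50740237 0.01587624 0.13864427] [[-0.5199, -0.0004, 0.8542], [-0.8542, 0.0003, -0.5199], [-0.0001, -1.0, -0.0005]] 0.008510574377710472
```

View pics/w7.png

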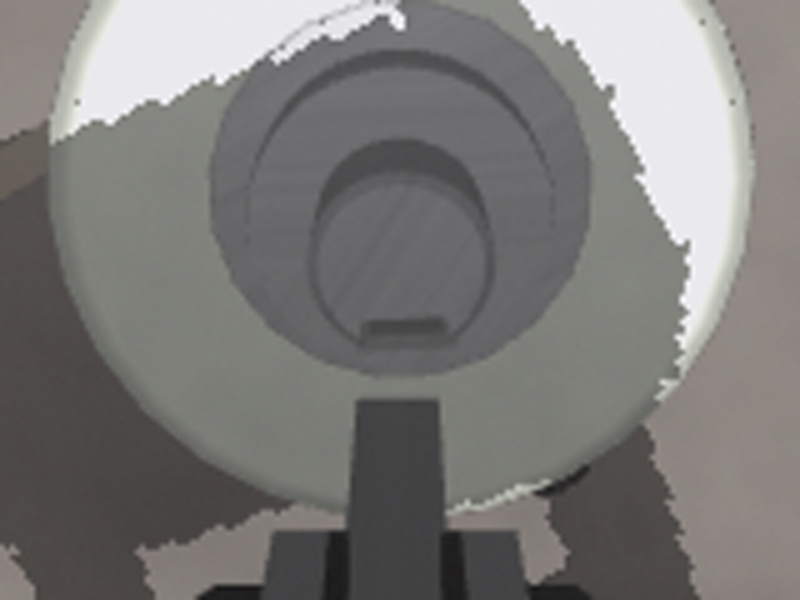

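The slot's back edge is at crop (362–447, ~320) and the key's inner foot edge at (357–440, 399), nearly parallel. I'll work out the offset.

Run:
```python
from h import *
d=np.load("w7.npz");c=(d["f"],d["K"],d["R"],d["t"])
f=d["f"][180:216,295:345,::-1].astype(float);f=np.clip((f-20)*2.2,0,255).astype(np.uint8)
f=cv2.resize(f,None,fx=16,fy=16,interpolation=cv2.INTER_NEAREST)
for i in range(0,50,5): cv2.putText(f,str(295+i),(i*16,10),0,.4,(0,255,255))
for i in range(0,36,5): cv2.putText(f,str(180+i),(0,i*16+10),0,.4,(0,255,255))
cv2.imwrite("pics/w7z.png",f)
```

```text
(no output)
```

View pics/w7z.png

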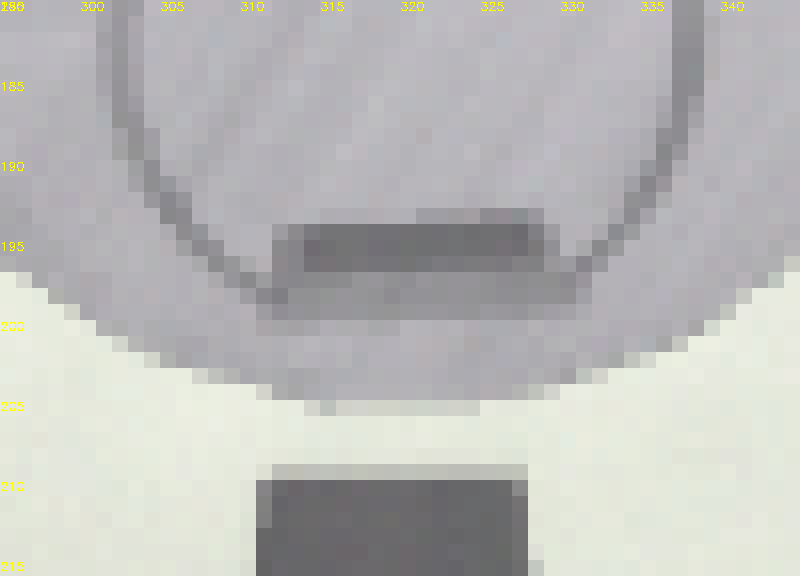

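Run:
```python
from h import *
d=np.load("w7.npz");c=(d["f"],d["K"],d["R"],d["t"])
o=env.observe();T=o["tool_rot"];p=o["position"]
tl=lambda q:(T.T@(q-p))*1e3
a,b=cast(c,(312.2,194.0),.082),cast(c,(329.0,193.2),.082)
print("slot edge tool mm",tl(a),tl(b),"width",np.linalg.norm(a-b)*1e3)
for fz in (.108,.1106,.113):
    k1,k2=cast(c,(311.2,209.2),fz),cast(c,(328.0,209.2),fz)
    print(fz,"key foot inner edge",tl(k1),tl(k2),"w",np.linalg.norm(k1-k2)*1e3)
# shaft flat circle: left 302.9 right 336.3
for u,v in((303,187),(337,187),(320,180)):pass
l,r=cast(c,(302.5,185),.082),cast(c,(337.0,185),.082);print(tl(l),tl(r))
```

```text
slot edge tool mm [-4.35499761 56.64154269  6.16755669] [ 7.23298216 56.64036172  6.7248873 ] width 11.601374661092438
0.108 key foot inner edge [-4.49892098 30.64281768  3.62172831] [ 5.87988889 30.64201484  3.60875287] w 10.378818003830363
0.1106 key foot inner edge [-4.43610131 28.04239053  4.46947114] [ 5.80648179 28.04159822  4.45666601] w 10.24259113507347
0.113 key foot inner edge [-4.37811392 25.64199623  5.25200298] [ 5.7387214  25.64121366  5.23935506] w 10.116843256220974
[-10.9561183   56.63886947  12.57289856] [12.67121919 56.6370428  12.54135469]
```

```bash
python3 -m inch '[[[-1,0.02,-0.1,0,0,0,1.5],[-1,0.02,-0.1,-1,0,0,1.5],[-1,0.02,-0.1,-2,0,0,1.5],[-1,0.02,-0.1,-2.3,0,0,1.5],[-1,0.02,-0.1,-2.3,0,0,1.5]]]'
python3 - <<'E'
from h import *
c=cam("wrist");np.savez("w8.npz",f=c[0],K=c[1],R=c[2],t=c[3])
crop(c,"pics/w8.png",270,170,370,245,8)
E
```

```text
time_s: 9.12
position: [0.5077, 0.0136, 0.1155]
tool_rot: [[-0.499, -0.001, 0.867], [-0.867, 0.0, -0.499], [0.0, -1.0, -0.001]]
ft_force: [-0.1, -0.2, -0.0]
grip_width: 0.0086
```

View pics/w8.png

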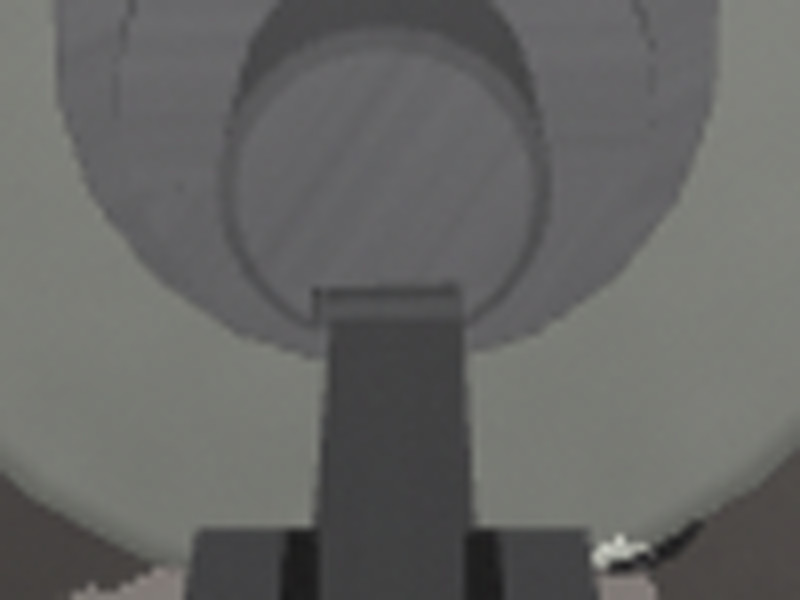

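Run:
```python
from h import *
d=np.load("w8.npz");c=(d["f"],d["K"],d["R"],d["t"])
f=d["f"][200:225,300:340,::-1].astype(float);f=np.clip((f-20)*2.4,0,255).astype(np.uint8)
f=cv2.resize(f,None,fx=20,fy=20,interpolation=cv2.INTER_NEAREST)
for i in range(0,40,5): cv2.putText(f,str(300+i),(i*20,10),0,.4,(0,255,255))
for i in range(0,25,5): cv2.putText(f,str(200+i),(0,i*20+10),0,.4,(0,255,255))
cv2.imwrite("pics/w8z.png",f)
```

```text
(no output)
```

View pics/w8z.png

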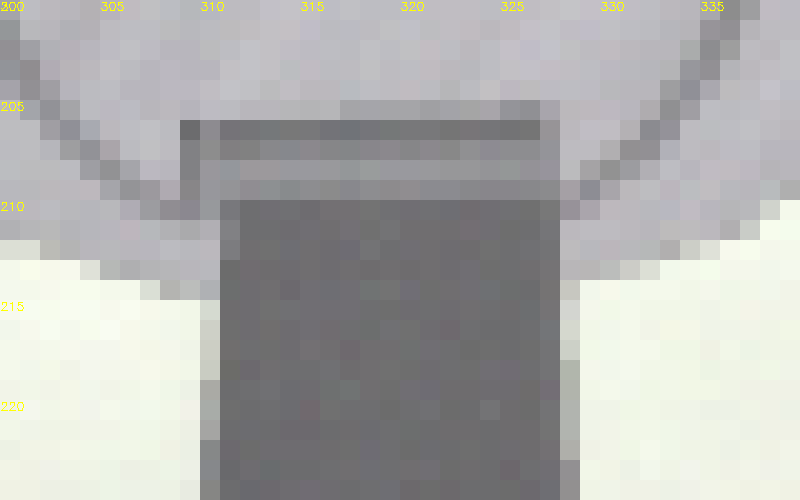

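Run:
```python
from h import *
d=np.load("w8.npz");c=(d["f"],d["K"],d["R"],d["t"])
o=env.observe();T=o["tool_rot"];p=o["position"]
tl=lambda q:((T.T@(q-p))*1e3).round(2)
h=-.5
print(tl(cast(c,(309.1+h,206.0+h),.082)),tl(cast(c,(327.8+h,205.6+h),.082)))
for fz in (.0855,.0875,.0895): print(fz,tl(cast(c,(310.9+h,209.5+h),fz)),tl(cast(c,(328.0+h,209.5+h),fz)))
```

```text
[-6.22 33.79  4.91] [ 5.46 33.79  5.17]
0.0855 [-5.02 30.29  3.75] [ 5.51 30.29  3.74]
0.0875 [-4.97 28.29  4.41] [ 5.46 28.29  4.4 ]
0.0895 [-4.92 26.29  5.06] [ 5.4  26.29  5.05]
```

```bash
python3 -m inch '[[[-1,0.02,0.06,0,0,0,1],[-1,0.02,0.06,-0.3,0,0,1],[-1,0.02,0.06,-0.6,0,0,1],[-1,0.02,0.06,-0.8,0,0,1],[-1,0.02,0.06,-1.0,0,0,1],[-1,0.02,0.06,-1.0,0,0,1]]]'
python3 - <<'E'
from h import *
o=env.observe();print(o["position"],o["ft_force"],o["wrist_torque"])
c=cam("wrist");crop(c,"pics/w9.png",270,170,370,245,8)
E
```

```text
time_s: 9.93
position: [0.5079, 0.0141, 0.1057]
tool_rot: [[-0.484, -0.0, 0.875], [-0.875, 0.0, -0.484], [0.0, -1.0, -0.0]]
ft_force: [0.3, -0.6, -0.5]
grip_width: 0.0085
[0.50787021 0.01411689 0.10566533] [ 0.31936365 -0.63798785 -0.53501028] [-0.0059464  -0.0248104  -0.01961952]
```

View pics/w9.png

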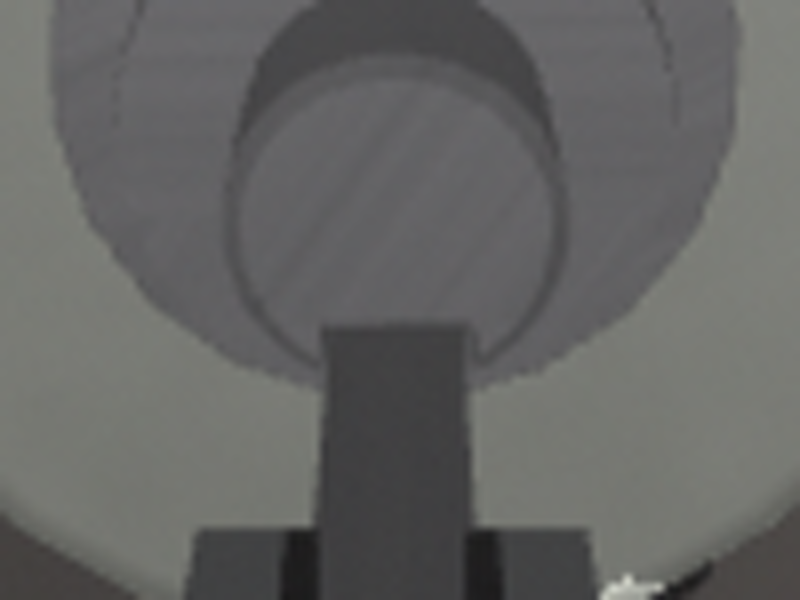

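The key has entered the slot: its foot is below the shaft top, centred, with no force. I'll continue down to the collar pocket.

```bash
python3 -m inch '[[[-1,0,0,-0.5,0,0,0],[-1,0,0,-1,0,0,0],[-1,0,0,-1.5,0,0,0],[-1,0,0,-2,0,0,0],[-1,0,0,-2.2,0,0,0]]]'; python3 -m inch '[[[-1,0,0,-0.3,0,0,0],[-1,0,0,-0.6,0,0,0],[-1,0,0,-0.9,0,0,0],[-1,0,0,-0.9,0,0,0]]]'; python3 -c "
from h import *
o=env.observe();print(o['position'],o['ft_force'],o['wrist_torque'])
c=cam('wrist');crop(c,'pics/w10.png',270,170,370,245,8)"
```

```text
time_s: 10.6
position: [0.5078, 0.0142, 0.0834]
tool_rot: [[-0.484, -0.001, 0.875], [-0.875, 0.0, -0.484], [0.0, -1.0, -0.001]]
ft_force: [-0.0, 0.1, -0.8]
grip_width: 0.0085
time_s: 11.1
position: [0.5078, 0.0142, 0.0746]
tool_rot: [[-0.484, -0.0, 0.875], [-0.875, 0.0, -0.484], [0.0, -1.0, -0.0]]
ft_force: [-0.4, 0.1, -0.5]
grip_width: 0.0084
[0.50783578 0.0141638  0.07462116] [-0.42721022  0.13478071 -0.50828596] [ 0.01581631  0.05328364 -0.00217594]
```

View pics/w10.png

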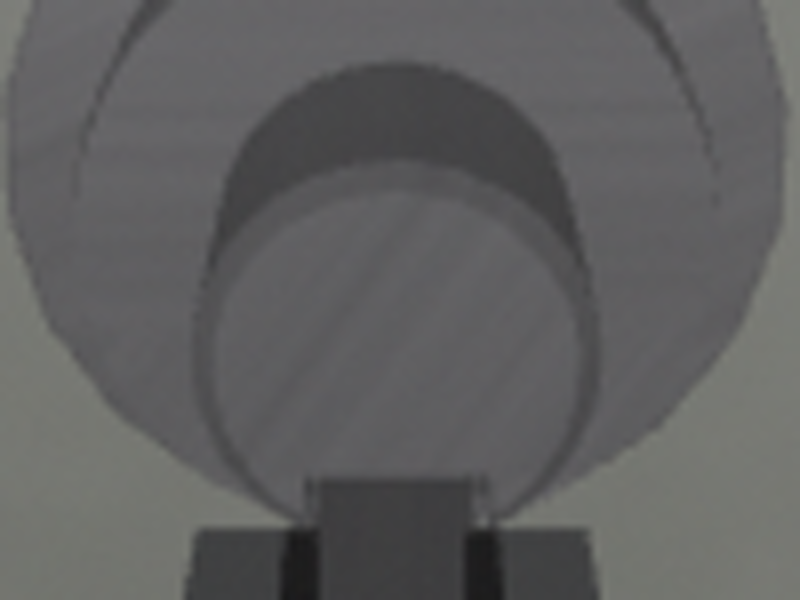

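```bash
python3 -m inch '[[[-1,0,0,-0.3,0,0,0],[-1,0,0,-0.6,0,0,0],[-1,0,0,-0.9,0,0,0],[-1,0,0,-0.9,0,0,0]]]'; python3 -m inch '[[[-1,0,0,-0.1,0,0,0],[-1,0,0,-0.2,0,0,0],[-1,0,0,-0.3,0,0,0],[-1,0,0,-0.3,0,0,0]]]'
```

```text
time_s: 11.65
position: [0.5078, 0.0141, 0.0656]
tool_rot: [[-0.484, -0.0, 0.875], [-0.875, 0.0, -0.484], [0.0, -1.0, -0.0]]
ft_force: [-0.0, 0.2, -0.1]
grip_width: 0.0084
time_s: 12.15
position: [0.5079, 0.0141, 0.0627]
tool_rot: [[-0.484, -0.0, 0.875], [-0.875, 0.0, -0.484], [0.0, -1.0, -0.0]]
ft_force: [-0.2, -1.0, -1.4]
grip_width: 0.0088
```

```bash
python3 -m inch '[[[-1,0,0,-0.1,0,0,0],[-1,0,0,-0.2,0,0,0],[-1,0,0,-0.2,0,0,0]]]';python3 -m inch '[[[-1,0,0,-0.05,0,0,0],[-1,0,0,-0.1,0,0,0],[-1,0,0,-0.1,0,0,0]]]'; python3 -c "
from h import *
c=cam('wrist');crop(c,'pics/w11.png',270,170,370,245,8)"
```

```text
time_s: 12.52
position: [0.508, 0.0141, 0.061]
tool_rot: [[-0.484, 0.0, 0.875], [-0.875, -0.0, -0.484], [-0.0, -1.0, 0.0]]
ft_force: [-0.5, -0.5, 2.4]
grip_width: 0.0083
time_s: 12.9
position: [0.5084, 0.014, 0.0609]
tool_rot: [[-0.484, 0.002, 0.875], [-0.875, -0.0, -0.484], [-0.0, -1.0, 0.002]]
ft_force: [-1.5, -0.5, 11.1]
grip_width: 0.0085
```

View pics/w11.png

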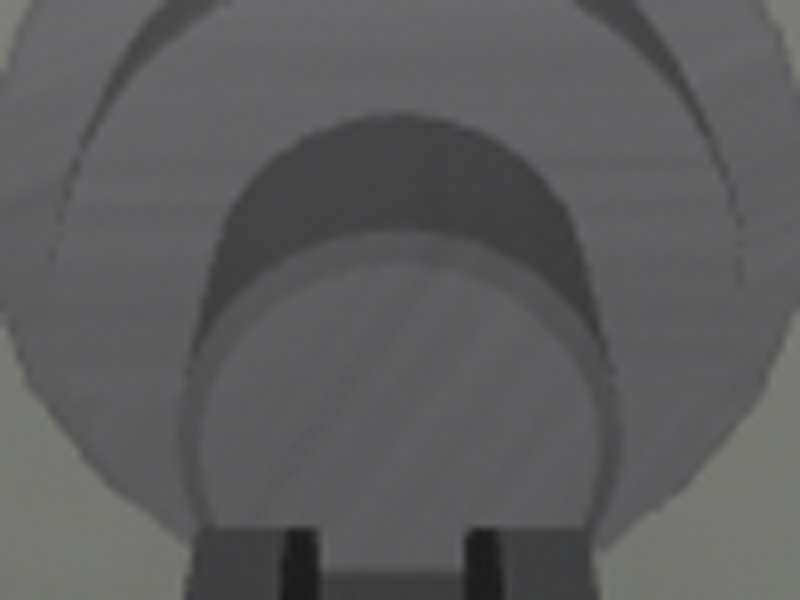

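Contact at TCP 0.061 with 11 N puts the foot at about 0.0325, matching the slot floor at 0.032. I'll relieve the force, release, retreat upward and look.

```bash
python3 -m inch '[[[-1,0,0,0.1,0,0,0],[-0.6,0,0,0.1,0,0,0],[-0.3,0,0,0.1,0,0,0],[-0.3,0,0,0.1,0,0,0],[-0.3,0,0,2,0,0,0],[-0.3,0,0,6,0,0,0],[0,0,0,9,0,0,0],[0,0,0,9,0,0,0]]]'
python3 - <<'E'
from h import *
c=cam("wrist");np.savez("w12.npz",f=c[0],K=c[1],R=c[2],t=c[3])
crop(c,"pics/w12.png",240,130,400,250,5)
s=cam("scene");f=s[0][170:250,285:335,::-1].astype(float);f=np.clip(f*1.2,0,255).astype(np.uint8)
cv2.imwrite("pics/s12.png",cv2.resize(f,None,fx=7,fy=7,interpolation=cv2.INTER_NEAREST))
n=(.508,.0142)
print([((proj(s,(*n,z))-[285,170])*7).round() for z in(.082,.11)])
E
```

```text
time_s: 13.95
position: [0.5089, 0.014, 0.1517]
tool_rot: [[-0.484, 0.004, 0.875], [-0.875, -0.001, -0.484], [-0.001, -1.0, 0.004]]
ft_force: [-0.6, -0.4, -1.0]
grip_width: 0.0429
[array([183., 295.]), array([182., 239.])]
```

View pics/w12.png

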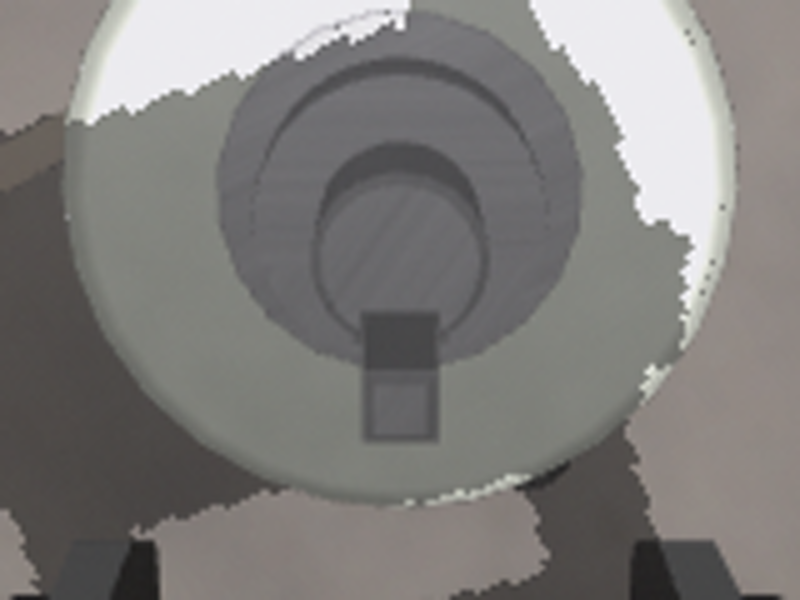

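View pics/s12.png

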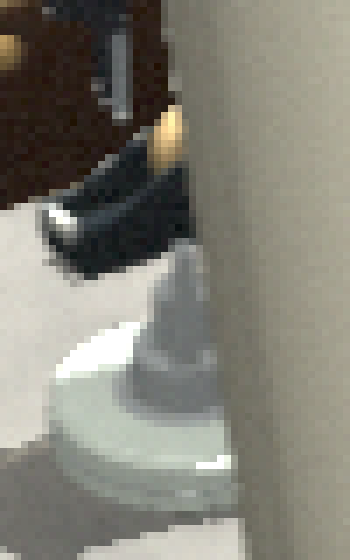

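The key top appears at scene row 240 where 239 is expected for a height of 0.110, so it is seated and upright. I'll measure its final pose and then the deck.

Run:
```python
from h import *
d=np.load("w12.npz");c=(d["f"],d["K"],d["R"],d["t"])
g=lambda u,v,z:cast(c,(240+u/5-.5,130+v/5-.5),z)[:2]
K=np.array([g(u,v,.1095) for u,v in((361,371),(439,371),(438,441),(362,441))])
e=np.roll(K,-1,0)-K;print("key",K.mean(0),np.linalg.norm(e,axis=1),np.degrees(np.arctan2(e[:,1],e[:,0]))%90)
l,r=g(313,250,.0805),g(489,250,.0805);t=g(401,182,.082);print("shaft",l,r,np.linalg.norm(l-r)*1e3,"mid",(l+r)/2,"top rim",t)
# exact: circle fit on shaft rim points
o=env.observe();zz=o["tool_rot"][:,2]
print("centre from rim", t-.0115*zz[:2]/np.linalg.norm(zz[:2]))
# lens: foot-level inner edge at z~.082 meets shaft
print("key inner face at .082",g(400,312,.082))
print("slot dir", np.degrees(np.arctan2(o["tool_rot"][1,2],o["tool_rot"][0,2]))+180, o["q"].round(1))
```

```text
key [0.50774176 0.01406605] [0.01015584 0.00963243 0.01001124 0.0096335 ] [61.05373523 60.63102657 61.05980041 61.49111797]
shaft [0.52644088 0.01814812] [ 0.51406201 -0.00422405] 25.568540109185168 mid [0.52025145 0.00696203] top rim [0.52925252 0.0019874 ]
centre from rim [0.51918707 0.00754949]
key inner face at .082 [0.51251495 0.01140505]
slot dir 151.075265856005 [-11.8  20.6  86.5  -0.   73.  107.1]
```

```bash
python3 -m inch '[[[1,0,0,2,0,0,0],[1,-1,-6,2,0,0,10],[1,-2,-12,2,0,0,20],[1,-3,-18,2,0,0,30],[1,-4.5,-24.5,1,0,0,40],[1,-4.5,-24.5,0,0,0,50],[1,-4.5,-24.5,0,0,0,59],[1,-4.5,-24.5,0,0,0,59],[1,-4.5,-24.5,0,0,0,59]]]'
python3 - <<'E'
from h import *
c=cam("wrist");np.savez("w13.npz",f=c[0],K=c[1],R=c[2],t=c[3])
cv2.imwrite("pics/w13.png",c[0][:,:,::-1])
E
```

```text
time_s: 15.18
position: [0.4629, -0.2305, 0.1493]
tool_rot: [[0.499, -0.001, 0.867], [-0.867, 0.001, 0.499], [-0.001, -1.0, -0.0]]
ft_force: [0.2, 0.3, -0.2]
grip_width: 0.0855
```

View pics/w13.png

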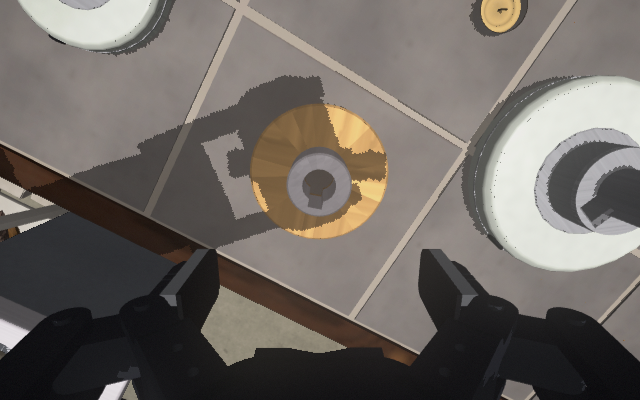

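The boss is centred at about (319,184), with the keyway pointing down at (319,205). I'll enlarge it to measure.

Run:
```python
from h import *
d=np.load("w13.npz");c=(d["f"],d["K"],d["R"],d["t"])
f=d["f"][140:225,275:365,::-1].astype(float);f=np.clip((f-10)*1.8,0,255).astype(np.uint8)
f=cv2.resize(f,None,fx=7,fy=7,interpolation=cv2.INTER_NEAREST)
for i in range(0,90,10): cv2.putText(f,str(275+i),(i*7,10),0,.4,(0,0,255))
for i in range(0,85,10): cv2.putText(f,str(140+i),(0,i*7+10),0,.4,(0,0,255))
cv2.imwrite("pics/w13z.png",f)
```

```text
(no output)
```

View pics/w13z.png

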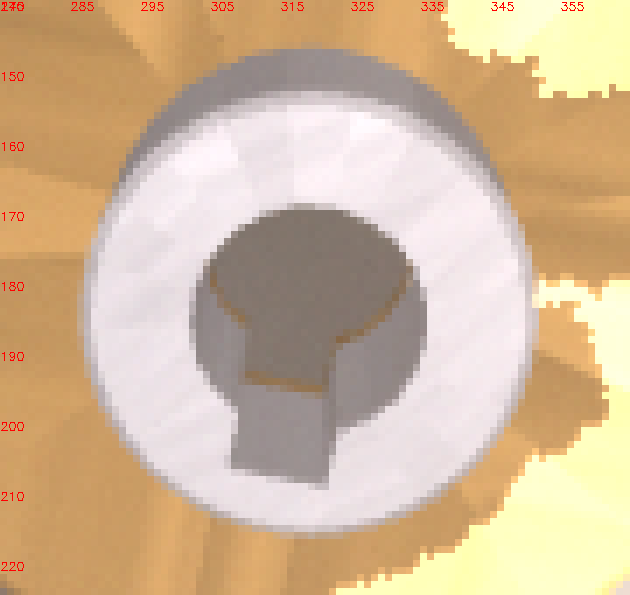

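Run:
```python
from h import *
d=np.load("w13.npz");c=(d["f"],d["K"],d["R"],d["t"]);z=.048
P=lambda u,v,z=z:cast(c,(u-.5,v-.5),z)[:2]
L,R_,Tp,B=P(286.9,184.9),P(351.7,184.9),P(319.3,153.1),P(319.3,216.7)
print("boss diam",np.linalg.norm(L-R_),np.linalg.norm(Tp-B),"ctr",(L+R_)/2,(Tp+B)/2)
L,R_=P(302.1,185.5),P(336,185.5);print("bore",np.linalg.norm(L-R_),(L+R_)/2)
C=(P(286.9,184.9)+P(351.7,184.9)+Tp+B)/4
a,b=P(308.1,206.9),P(321.9,209.6);m=(a+b)/2
e=b-a;print("keyway w",np.linalg.norm(e),"reach",np.linalg.norm(m-C),"dir by mid",np.degrees(np.arctan2(*(m-C)[::-1])),"dir by edge",np.degrees(np.arctan2(e[1],e[0]))-90)
print("C",C)
o=env.observe();T=o["tool_rot"];print(o["position"],np.degrees(np.arctan2(T[1,0],T[0,0])),"C in tool",(T.T@(np.r_[C,0]-np.r_[o["position"][:2],0]))*1e3)
```

```text
boss diam 0.053209261228944885 0.053784250378378466 ctr [ 0.46466325 -0.22907591] [ 0.46405347 -0.22943023]
bore 0.027850167298546172 [ 0.46412238 -0.22915268]
keyway w 0.011787126225452107 reach 0.020093132807420762 dir by mid -160.4446508342052 dir by edge -161.74682366618777
C [ 0.46435836 -0.22925307]
[ 0.46299635 -0.23042669  0.14955705] -60.04462330663153 C in tool [-3.36757568e-01 -1.50223230e-04  1.76609129e+00]
```

```bash
python3 -m inch '[[[1,0.14,0.12,-4,0,0,0],[1,0.14,0.12,-9,0,0,0],[1,0.14,0.12,-12,0,0,0],[1,0.14,0.12,-13.5,0,0,0],[1,0.14,0.12,-15,0,0,0],[1,0.14,0.12,-15,0,0,0],[1,0.14,0.12,-15,0,0,0]]]'
python3 - <<'E'
from h import *
c=cam("wrist");np.savez("w14.npz",f=c[0],K=c[1],R=c[2],t=c[3])
cv2.imwrite("pics/w14.png",c[0][:,:,::-1])
s=cam("scene");crop(s,"pics/s14.png",380,140,480,240,6)
E
```

```text
time_s: 16.1
position: [0.4647, -0.2298, 0.0004]
tool_rot: [[0.501, 0.001, 0.865], [-0.865, -0.001, 0.501], [0.001, -1.0, 0.0]]
ft_force: [-0.2, 0.4, -0.3]
grip_width: 0.0852
```

View pics/w14.png

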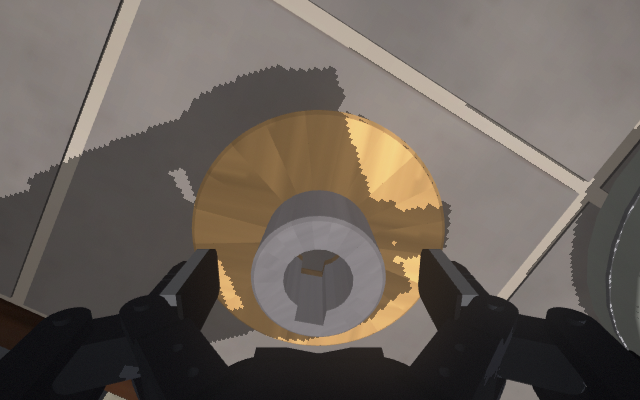

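View pics/s14.png

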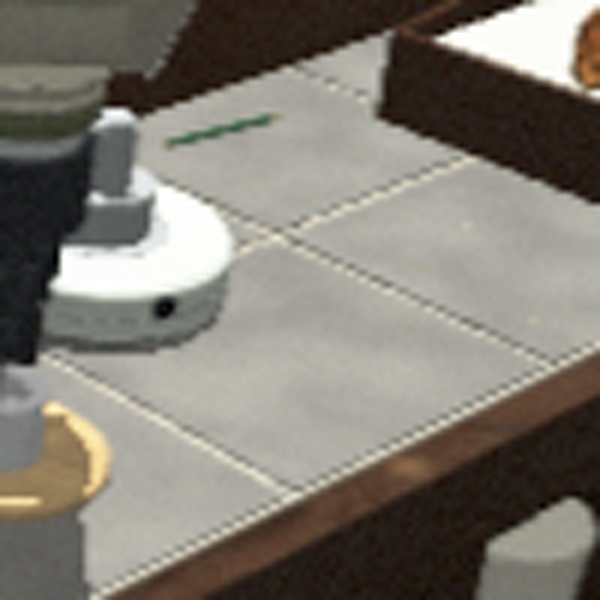

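```bash
python3 -m inch '[[[1,0,0,-0.7,0,0,0],[1,0,0,-1.4,0,0,0],[1,0,0,-1.4,0,0,0],[0.6,0,0,-1.4,0,0,0],[0.3,0,0,-1.4,0,0,0],[-0.2,0,0,-1.4,0,0,0],[-0.2,0,0,-1.4,0,0,0],[-0.2,0,0,-1.4,0,0,0]]]' 70
python3 - <<'E'
from h import *
o=env.observe();print(o["ft_force"],o["wrist_torque"],o["grip_width"])
c=cam("wrist");np.savez("w15.npz",f=c[0],K=c[1],R=c[2],t=c[3])
crop(c,"pics/w15.png",160,100,480,340,2.4)
E
```

```text
time_s: 17.2
position: [0.4644, -0.2297, -0.0137]
tool_rot: [[0.501, 0.0, 0.865], [-0.865, -0.0, 0.501], [0.0, -1.0, 0.0]]
ft_force: [-0.6, 0.6, 5.6]
grip_width: 0.0524
[-0.57184772  0.56867128  5.64588776] [ 0.22566469  0.22418492 -0.00341947] 0.052413315685386486
```

View pics/w15.png

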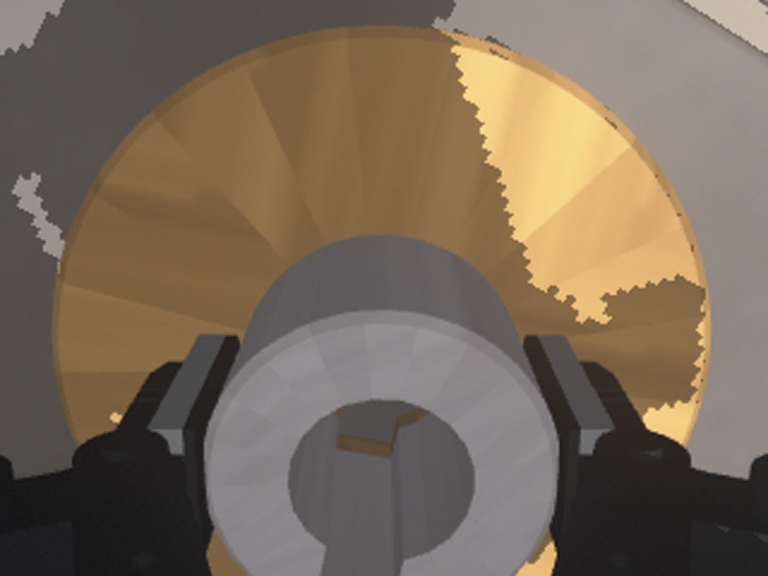

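```bash
python3 -m inch '[[[-0.2,0,0,1,0,0,0],[-0.2,0,0,3,0,0,0],[-0.2,0,0,8,0,0,0],[-0.2,0,0,13.5,0,0,0],[-0.2,0,0,15,0,0,0],[-0.2,0,0,15,0,0,0]]]'
python3 - <<'E'
from h import *
o=env.observe();T=o["tool_rot"];p=o["position"];print(p,o["ft_force"],o["wrist_torque"],o["grip_width"])
c=cam("wrist");np.savez("w16.npz",f=c[0],K=c[1],R=c[2],t=c[3],T=T,p=p)
f=c[0][200:360,240:400,::-1];cv2.imwrite("pics/w16.png",cv2.resize(np.clip(f.astype(float)*1.4,0,255).astype(np.uint8),None,fx=3.7,fy=3.7,interpolation=cv2.INTER_CUBIC))
f=c[0][:,:,::-1];cv2.imwrite("pics/w16f.png",f)
E
```

```text
time_s: 18.0
position: [0.4645, -0.2298, 0.1369]
tool_rot: [[0.501, 0.002, 0.865], [-0.865, -0.001, 0.501], [0.002, -1.0, 0.001]]
ft_force: [-0.1, -0.3, -4.3]
grip_width: 0.0526
[ 0.46450931 -0.22975215  0.13693424] [-0.14585112 -0.34720865 -4.28805499] [ 0.00097499 -0.02586052  0.01018139] 0.05259899626323578
```

View pics/w16f.png

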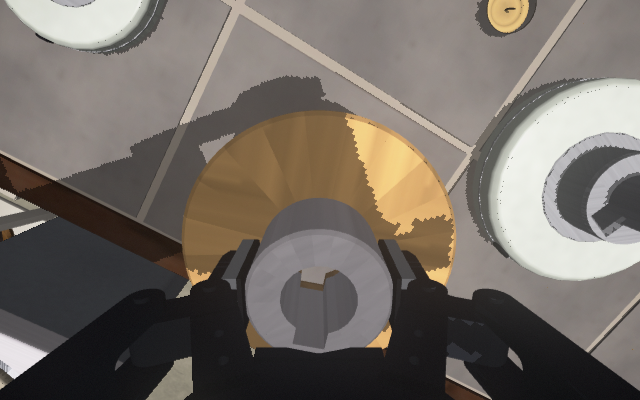

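View pics/w16.png

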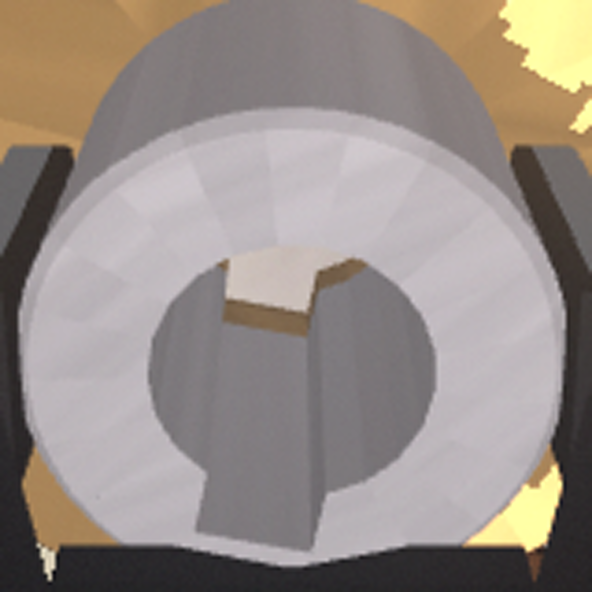

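Run:
```python
from h import *
d=np.load("w16.npz");c=(d["f"],d["K"],d["R"],d["t"]);T=d["T"];p=d["p"]
for z in (p[2]+.0617,):
    P=lambda u,v:((T.T@(cast(c,(240+u/3.7-.5,200+v/3.7-.5),z)-np.r_[p[:2],z]))*1e3)[[0,2]]
    L,R_=P(20,345),P(566,345);print("boss",L,R_,R_[0]-L[0],(L+R_)/2)
    L,R_=P(148,368),P(437,368);print("bore",L,R_,R_[0]-L[0],(L+R_)/2)
    print("boss front",P(293,107),"bore front",P(300,245), "bottom boss",P(293,566))
    a,b=P(195,532),P(312,552);e=b-a
    print("keyway",a,b,np.linalg.norm(e),"edge ang in tool",np.degrees(np.arctan2(e[1],e[0])),"mid",(a+b)/2)
# lower mouth of keyway (underside): corners (225,300),(308,318)? at underside z
z=p[2]+.0137
P=lambda u,v:((T.T@(cast(c,(240+u/3.7-.5,200+v/3.7-.5),z)-np.r_[p[:2],z]))*1e3)[[0,2]]
a,b=P(224,300),P(308,317);e=b-a;print("mouth lower",a,b,np.linalg.norm(e),np.degrees(np.arctan2(e[1],e[0])))
```

```text
boss [-26.62416228   2.67400829] [25.75317718  2.56162175] 52.377339455895275 [-0.43549255  2.61781502]
bore [-14.43332994   0.14248964] [13.44638776  0.0816349 ] 27.87971769399003 [-0.49347109  0.11206227]
boss front [-0.42154978 26.98969637] bore front [ 0.2203579  13.19291065] bottom boss [ -0.47063941 -22.68794244]
keyway [-10.31497834 -18.58468625] [  1.45053832 -21.00451067] 12.011783070115477 edge ang in tool -11.62201092088883 mid [ -4.43222001 -19.79459846]
mouth lower [ -9.87405792 -20.01811584] [  1.7137761  -22.67170035] 11.887783975145206 -12.89819702854748
```

```bash
python3 -m inch '[[[-0.2,0.8,3,0,0,0,-7],[-0.2,1.8,8,0,0,0,-16],[-0.2,3.2,14,0,0,0,-26],[-0.2,4.5,19.5,0,0,0,-36],[-0.2,5.3,22.8,0,0,0,-44],[-0.2,5.49,23.74,0,0,0,-47.4],[-0.2,5.49,23.74,0,0,0,-47.4],[-0.2,5.49,23.74,0,0,0,-47.4]]]'
python3 - <<'E'
from h import *
o=env.observe();T=o["tool_rot"];p=o["position"];print(p,np.degrees(np.arctan2(T[1,0],T[0,0])),o["ft_force"],o["wrist_torque"])
c=cam("wrist");np.savez("w17.npz",f=c[0],K=c[1],R=c[2],t=c[3],T=T,p=p)
f=c[0][200:360,240:400,::-1];cv2.imwrite("pics/w17.png",cv2.resize(np.clip(f.astype(float)*1.6,0,255).astype(np.uint8),None,fx=3.7,fy=3.7,interpolation=cv2.INTER_CUBIC))
s=cam("scene");crop(s,"pics/s17.png",260,130,400,260,5)
E
```

```text
time_s: 19.05
position: [0.5188, 0.0072, 0.1351]
tool_rot: [[-0.297, -0.002, 0.955], [-0.955, 0.0, -0.297], [0.0, -1.0, -0.002]]
ft_force: [0.5, 0.0, -2.3]
grip_width: 0.0526
[0.51884847 0.0072164  0.13509389] -107.28577930711205 [ 0.46337759  0.00579262 -2.31352656] [ 0.02148562 -0.02620394 -0.02403794]
```

View pics/w17.png

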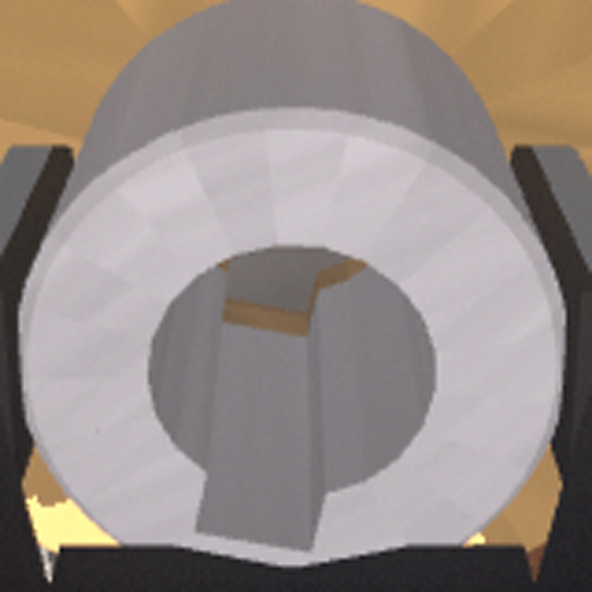

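View pics/s17.png

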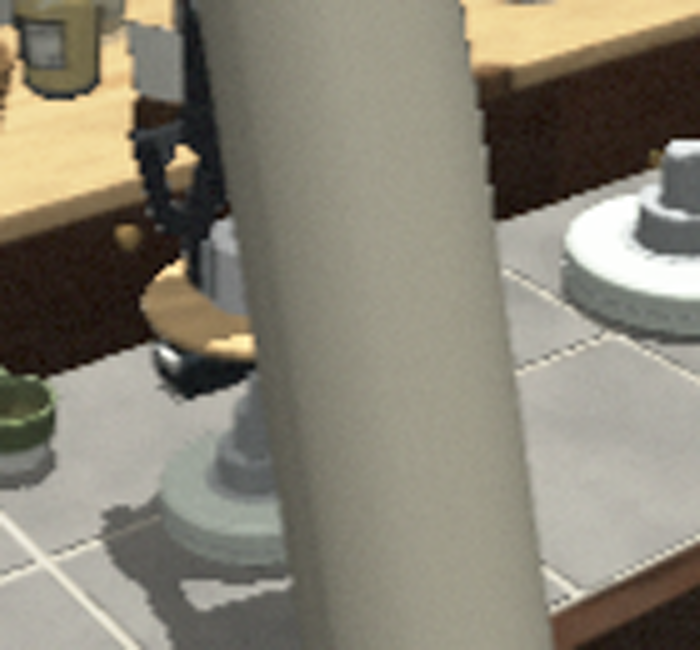

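```bash
python3 -m inch '[[[-0.2,0,0,-1,0,0,0],[-0.2,0,0,-2,0,0,0],[-0.2,0,0,-3,0,0,0],[-0.2,0,0,-3.3,0,0,0],[-0.2,0,0,-3.3,0,0,0],[-0.2,0,0,-3.3,0,0,0]]]'
python3 - <<'E'
from h import *
for i in range(3):
    o=env.observe();print(o["position"],o["ft_force"],o["wrist_torque"])
    c=cam("wrist")
np.savez("w18.npz",f=c[0],K=c[1],R=c[2],t=c[3],T=o["tool_rot"],p=o["position"])
f=c[0][240:340,270:370,::-1];cv2.imwrite("pics/w18.png",cv2.resize(np.clip(f.astype(float)*1.8,0,255).astype(np.uint8),None,fx=6,fy=6,interpolation=cv2.INTER_CUBIC))
E
```

```text
time_s: 19.9
position: [0.5194, 0.0077, 0.1031]
tool_rot: [[-0.298, 0.001, 0.955], [-0.955, -0.0, -0.298], [-0.0, -1.0, 0.001]]
ft_force: [0.3, -0.6, -3.0]
grip_width: 0.0523
[0.51944897 0.0077278  0.10311729] [ 0.27822001 -0.55972156 -2.96001663] [-0.03547387  0.0188836  -0.02084977]
[0.51942882 0.00770873 0.10312663] [ 0.70215514 -0.5635239  -2.55121678] [ 0.00742563  0.02036454 -0.03881934]
[0.519434   0.00774723 0.10312841] [-0.17929108  0.12906381 -2.7164989 ] [ 0.04778648 -0.00835965  0.03256529]
```

View pics/w18.png

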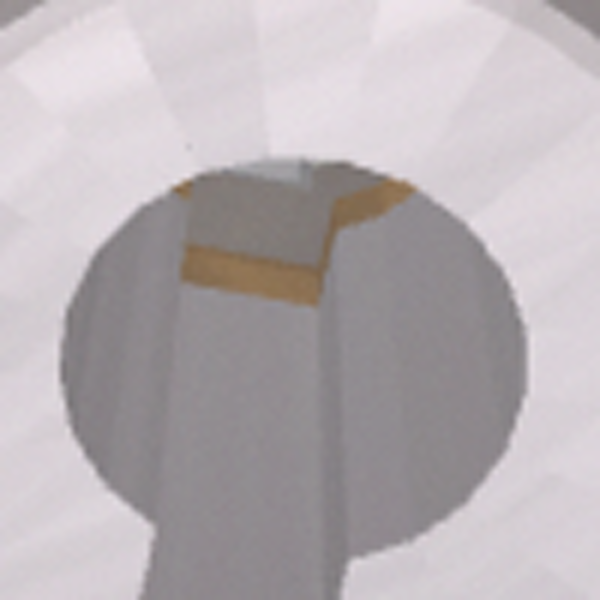

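```bash
python3 -m inch '[[[-0.2,0,0,-0.3,0,0,0],[-0.2,0,0,-0.5,0,0,0],[-0.2,0,0,-0.5,0,0,0]]]'
python3 - <<'E'
from h import *
c=cam("wrist");o=env.observe()
np.savez("w19.npz",f=c[0],K=c[1],R=c[2],t=c[3],T=o["tool_rot"],p=o["position"])
f=c[0][255:305,290:340,::-1];cv2.imwrite("pics/w19.png",cv2.resize(np.clip(f.astype(float)*1.8,0,255).astype(np.uint8),None,fx=12,fy=12,interpolation=cv2.INTER_NEAREST))
E
```

```text
time_s: 20.42
position: [0.5191, 0.0078, 0.0976]
tool_rot: [[-0.298, -0.0, 0.955], [-0.955, 0.0, -0.298], [-0.0, -1.0, -0.001]]
ft_force: [0.1, 0.2, -3.2]
grip_width: 0.0528
```

View pics/w19.png

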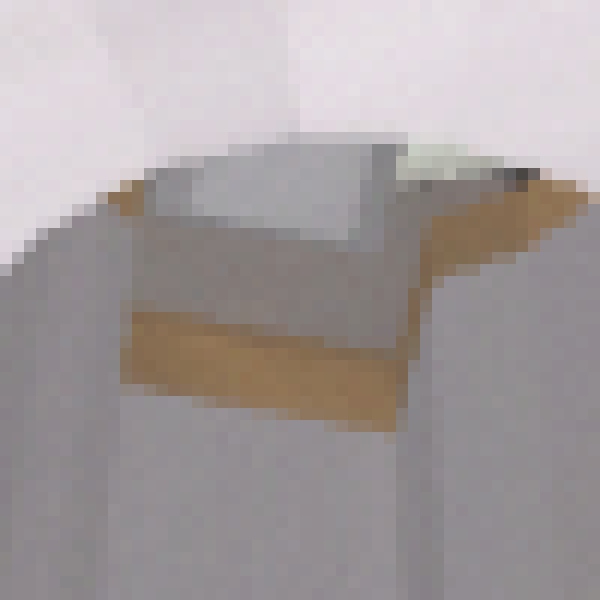

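Run:
```python
from h import *
d=np.load("w19.npz");c=(d["f"],d["K"],d["R"],d["t"]);T=d["T"];p=d["p"]
u=np.array([np.cos(np.radians(151)),np.sin(np.radians(151))]);v=np.array([-u[1],u[0]])
A=np.array([.5191,.0077])
def P(x,y,z):
    q=cast(c,(290+x/12-.5,255+y/12-.5),z)[:2]-A;return (q@u*1e3).round(2),(q@v*1e3).round(2)
print("radial,tangential(ccw) mm rel axis, key at radial 8..18, tang +-5")
zk=.110
print("key flat/chamfer outer left,right",P(147,215,.1085),P(388,250,.1085))
zu=p[2]+.0137
print("underside z",zu,"mouth end",P(132,310,zu),P(410,350,zu),"chamfer top",P(120,383,zu+.003),P(396,430,zu+.003))
```

```text
radial,tangential(ccw) mm rel axis, key at radial 8..18, tang +-5
key flat/chamfer outer left,right (np.float64(18.58), np.float64(-5.22)) (np.float64(18.13), np.float64(5.27))
underside z 0.11141984383986808 mouth end (np.float64(21.52), np.float64(-5.16)) (np.float64(21.0), np.float64(6.8)) chamfer top (np.float64(23.25), np.float64(-5.18)) (np.float64(23.09), np.float64(6.6))
```

Run:
```python
from h import *
d=np.load("w19.npz");c=(d["f"],d["K"],d["R"],d["t"]);T=d["T"];p=d["p"]
u=np.array([np.cos(np.radians(151)),np.sin(np.radians(151))]);v=np.array([-u[1],u[0]])
A=np.array([.5191,.0077])
def P(x,y,z):
    q=cast(c,(290+x/12-.5,255+y/12-.5),z)[:2]-A;return (q@u*1e3).round(2),(q@v*1e3).round(2)
zu=p[2]+.0137
print("plate top edge",P(120,383,zu+.008),P(396,430,zu+.008))
d=np.load("w17.npz");c=(d["f"],d["K"],d["R"],d["t"]);T=d["T"];p=d["p"]
def Q(x,y,z):
    q=cast(c,(240+x/3.7-.5,200+y/3.7-.5),z)[:2]-p[:2];return (q@u*1e3).round(2),(q@v*1e3).round(2)
zt=p[2]+.0617
print("boss top keyway corners rel TCP",Q(195,532,zt),Q(312,552,zt),"bore",Q(148,368,zt),Q(437,368,zt),Q(300,245,zt))
```

```text
plate top edge (np.float64(20.27), np.float64(-5.47)) (np.float64(20.11), np.float64(5.92))
boss top keyway corners rel TCP (np.float64(20.31), np.float64(-5.92)) (np.float64(20.27), np.float64(6.1)) bore (np.float64(2.76), np.float64(-13.76)) (np.float64(-2.88), np.float64(13.55)) (np.float64(-13.04), np.float64(-2.06))
```

Key and keyway agree within about 0.35 mm. I'll nudge the deck 0.3 mm in x and start lowering it gently.

```bash
python3 -m inch '[[[-0.2,0.03,0,0,0,0,0],[-0.2,0.03,0,-0.2,0,0,0],[-0.2,0.03,0,-0.4,0,0,0],[-0.2,0.03,0,-0.6,0,0,0],[-0.2,0.03,0,-0.6,0,0,0]]]'; python3 -c "
from rig import env
o=env.observe();print(o['ft_force'],o['wrist_torque'])"
```

```text
time_s: 21.1
position: [0.5194, 0.0078, 0.0916]
tool_rot: [[-0.298, -0.0, 0.955], [-0.955, 0.0, -0.298], [0.0, -1.0, -0.0]]
ft_force: [-0.8, 0.1, -3.1]
grip_width: 0.0525
[-0.84364492  0.10229375 -3.12964469] [-0.03445668  0.06099825 -0.01180737]
```

```bash
python3 -m inch '[[[-0.2,0,0,-0.2,0,0,0],[-0.2,0,0,-0.4,0,0,0],[-0.2,0,0,-0.6,0,0,0],[-0.2,0,0,-0.8,0,0,0],[-0.2,0,0,-0.8,0,0,0]]]'; python3 -c "
from rig import env
o=env.observe();print(o['ft_force'],o['wrist_torque'])"
```

```text
time_s: 21.72
position: [0.5194, 0.0078, 0.0836]
tool_rot: [[-0.298, -0.0, 0.955], [-0.955, 0.0, -0.298], [0.0, -1.0, -0.0]]
ft_force: [0.3, 1.0, -3.5]
grip_width: 0.0527
[ 0.25236369  1.03195326 -3.4641651 ] [-0.02146077  0.06037822  0.05132242]
```

The key is 12 mm into the keyway with no contact load. I'll carry on to the shaft top.

```bash
python3 -m inch '[[[-0.2,0,0,-0.3,0,0,0],[-0.2,0,0,-0.6,0,0,0],[-0.2,0,0,-0.9,0,0,0],[-0.2,0,0,-1.2,0,0,0],[-0.2,0,0,-1.3,0,0,0]]]'; python3 -c "
from rig import env
o=env.observe();print(o['ft_force'],o['wrist_torque'])"; python3 -m inch '[[[-0.2,0,0,-0.2,0,0,0],[-0.2,0,0,-0.4,0,0,0],[-0.2,0,0,-0.4,0,0,0]]]'; python3 -c "
from rig import env
o=env.observe();print(o['ft_force'],o['wrist_torque'])"
```

```text
time_s: 22.35
position: [0.5194, 0.0077, 0.0706]
tool_rot: [[-0.298, -0.0, 0.955], [-0.955, 0.0, -0.298], [0.0, -1.0, -0.0]]
ft_force: [-0.0, 0.5, -2.7]
grip_width: 0.0527
[-0.04056849  0.51333112 -2.73323731] [ 0.0293878   0.00901902 -0.0351669 ]
time_s: 22.72
position: [0.5195, 0.0078, 0.0667]
tool_rot: [[-0.298, -0.0, 0.955], [-0.955, 0.0, -0.298], [0.0, -1.0, -0.0]]
ft_force: [-0.2, 0.3, -2.4]
grip_width: 0.0528
[-0.22260741  0.27675871 -2.3781005 ] [0.03879719 0.00782752 0.01087069]
```

```bash
python3 -m inch '[[[-0.2,0,0,-0.2,0,0,0],[-0.2,0,0,-0.4,0,0,0],[-0.2,0,0,-0.6,0,0,0],[-0.2,0,0,-0.6,0,0,0]]]'; python3 -c "
from rig import env
o=env.observe();print(o['ft_force'],o['wrist_torque'])"
```

```text
time_s: 23.22
position: [0.5195, 0.0077, 0.0606]
tool_rot: [[-0.298, -0.0, 0.955], [-0.955, 0.0, -0.298], [0.0, -1.0, -0.0]]
ft_force: [0.6, -0.8, -3.2]
grip_width: 0.0529
[ 0.59024714 -0.83771356 -3.22769446] [-0.06346086  0.00209222  0.05427023]
```

```bash
python3 -m inch '[[[-0.2,0,0,-0.3,0,0,0],[-0.2,0,0,-0.6,0,0,0],[-0.2,0,0,-0.9,0,0,0],[-0.2,0,0,-1.2,0,0,0],[-0.2,0,0,-1.2,0,0,0]]]'; python3 -m inch '[[[-0.2,0,0,-0.2,0,0,0],[-0.2,0,0,-0.4,0,0,0],[-0.2,0,0,-0.6,0,0,0],[-0.2,0,0,-0.7,0,0,0],[-0.2,0,0,-0.7,0,0,0]]]'
```

```text
time_s: 23.85
position: [0.5194, 0.0078, 0.0485]
tool_rot: [[-0.298, -0.001, 0.955], [-0.955, 0.0, -0.298], [0.0, -1.0, -0.001]]
ft_force: [0.1, -0.5, -2.2]
grip_width: 0.0526
time_s: 24.48
position: [0.5195, 0.0078, 0.0417]
tool_rot: [[-0.298, -0.0, 0.955], [-0.955, 0.0, -0.298], [0.0, -1.0, -0.0]]
ft_force: [-0.9, -0.4, -2.9]
grip_width: 0.0524
```

```bash
python3 -m inch '[[[-0.2,0,0,-0.1,0,0,0],[-0.2,0,0,-0.2,0,0,0],[-0.2,0,0,-0.25,0,0,0],[-0.2,0,0,-0.25,0,0,0]]]'; python3 -m inch '[[[-0.2,0,0,-0.05,0,0,0],[-0.2,0,0,-0.1,0,0,0],[-0.2,0,0,-0.1,0,0,0]]]'
```

```text
time_s: 24.98
position: [0.5195, 0.0077, 0.0393]
tool_rot: [[-0.298, -0.0, 0.955], [-0.955, -0.0, -0.298], [0.0, -1.0, -0.0]]
ft_force: [-0.2, -0.7, -3.2]
grip_width: 0.0526
time_s: 25.35
position: [0.5196, 0.0077, 0.0383]
tool_rot: [[-0.298, 0.0, 0.955], [-0.955, -0.0, -0.298], [-0.0, -1.0, 0.0]]
ft_force: [0.1, -0.6, -2.2]
grip_width: 0.0525
```

```bash
python3 -m inch '[[[-0.2,0,0,-0.05,0,0,0],[-0.2,0,0,-0.1,0,0,0],[-0.2,0,0,-0.1,0,0,0]]]'; python3 -c "
from rig import env
o=env.observe();print(o['ft_force'],o['position'])"
```

```text
time_s: 25.72
position: [0.5196, 0.0077, 0.0383]
tool_rot: [[-0.298, 0.001, 0.955], [-0.955, -0.0, -0.298], [0.0, -1.0, 0.001]]
ft_force: [-3.6, 0.6, 7.9]
grip_width: 0.0526
[-3.61300764  0.63710376  7.93146688] [0.5196148  0.00772899 0.03827264]
```

Contact occurs exactly at TCP 0.0383, which puts the underside at 0.052, the collar height. I'll relieve the force, open and retreat upward.

```bash
python3 -m inch '[[[-0.2,0,0,0.1,0,0,0],[0.4,0,0,0.1,0,0,0],[0.8,0,0,0.1,0,0,0],[1,0,0,0.1,0,0,0],[1,0,0,0.1,0,0,0],[1,0,0,0.1,0,0,0]]]'; python3 -m inch '[[[1,0,0,2,0,0,0],[1,0,0,5,0,0,0],[1,0,0,9,0,0,0],[1,0,0,13,0,0,0],[1,0,0,13,0,0,0]]]';python3 - <<'E'
from h import *
c=cam("wrist");o=env.observe()
np.savez("w20.npz",f=c[0],K=c[1],R=c[2],t=c[3],T=o["tool_rot"],p=o["position"])
crop(c,"pics/w20.png",200,80,440,260,3.2)
s=cam("scene");crop(s,"pics/s20.png",260,140,360,260,6)
t=cam("top");crop(t,"pics/t20.png",180,140,420,280,3.3)
E
```

```text
time_s: 26.48
position: [0.5195, 0.0077, 0.0383]
tool_rot: [[-0.298, -0.0, 0.955], [-0.955, -0.0, -0.298], [0.0, -1.0, -0.0]]
ft_force: [0.7, -0.2, 0.2]
grip_width: 0.0856
time_s: 27.1
position: [0.5208, 0.0075, 0.171]
tool_rot: [[-0.298, 0.006, 0.955], [-0.955, -0.001, -0.298], [-0.001, -1.0, 0.006]]
ft_force: [-0.3, -0.3, -0.3]
grip_width: 0.0852
```

View pics/w20.png

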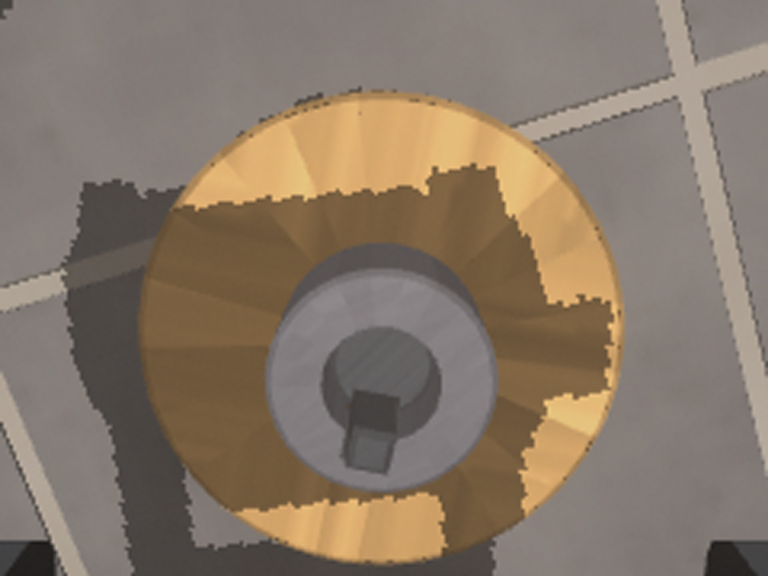

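View pics/s20.png

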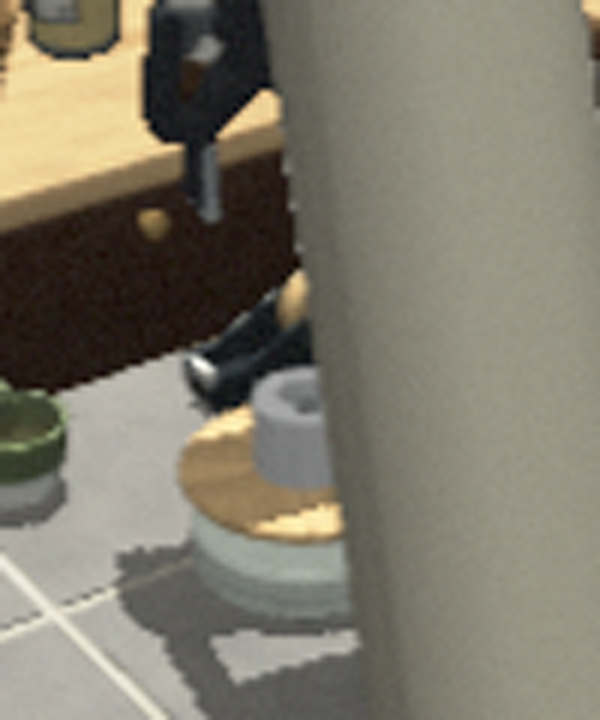

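View pics/t20.png

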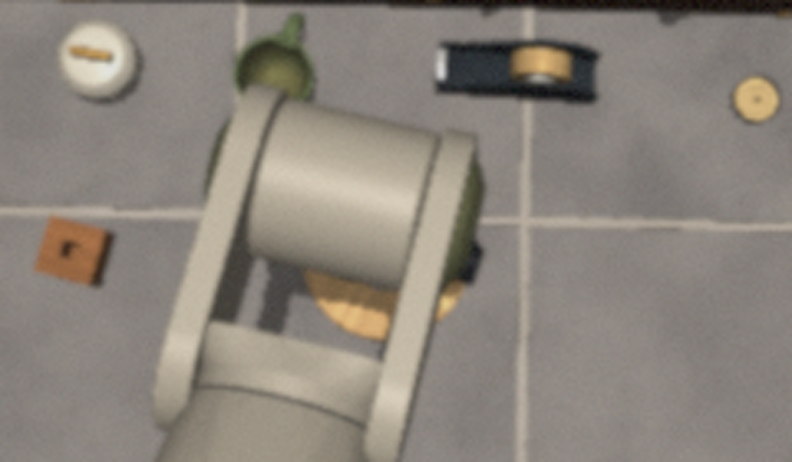

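Run:
```python
from h import *
d=np.load("w20.npz");c=(d["f"],d["K"],d["R"],d["t"])
g=lambda u,v,z:cast(c,(200+u/3.2-.5,80+v/3.2-.5),z)
n=lambda a,b:(np.linalg.norm(a-b)*1e3).round(1)
print("boss dia @.100",n(g(266,380,.1),g(497,380,.1)),"centre",(g(266,380,.1)+g(497,380,.1))/2)
print("plate dia @.060",n(g(139,325,.06),g(622,325,.06)))
K=[g(u,v,.11) for u,v in((350,426),(398,433),(391,474),(343,466))]
print("key top sides",[n(K[i],K[(i+1)%4]) for i in range(4)],"ctr",np.mean(K,0))
print(env.observe()["ft_force"])
```

```text
boss dia @.100 53.2 centre [0.52020358 0.00781276 0.1       ]
plate dia @.060 128.1
key top sides [np.float64(10.9), np.float64(9.9), np.float64(11.0), np.float64(9.6)] ctr [0.50807211 0.01418404 0.11      ]
[ 0.75563556 -0.23048947 -0.58408447]
```

The sizes and positions match the home heights: boss at 0.100, plate at 0.060, and the key top still at (0.508, 0.014, 0.110). I'm handing in.

```bash
python3 -c "
from rig import env
print(env.close_job())"
```

```text
the job is handed in; nothing more can be done
None
```

The stand is back together and handed in at about 27 s: the key is on the bottom of the slot, and the deck rests on the collar with its keyway over the key.

- **Slot:** It faces about 29° from the world's -x, toward +y. I found the angle with the wrist camera, and the key went in on the first try with no side load.
- **Key:** It met the bottom with the foot at about 32.5 mm (slot floor 32 mm) and 11 N. Its top showed at 110 mm, as it should when seated.
- **Deck:** It slid down with no measurable contact until its underside reached 52 mm, the collar height, where I felt about 8 N.
- **Last checks:** After release, the boss measured 53 mm across at 100 mm height and the plate 128 mm at 60 mm. The key top had not moved and the wrist force was near zero. The cup, tape dispenser, timer and tea light were where they started.

**What went wrong or disagreed:**
- **First grip on the key missed.** The fingers closed just above it, because the real fingertips sit about 27 mm behind the reported TCP. The key stayed in its block, only leaning slightly, and the second grip held.
- **Small mismatches remain.** The key and deck positions from the cameras and from the arm differed by up to about 1 mm. The top of the key over the boss was hidden from the scene camera at the end, so I checked it only from the wrist camera.

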